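# Unlock the shielded carrier and hold its gate wide open

## Task

Open the grey shielded carrier so that a colleague can take out the blue lead pot with tongs: slide the orange panel straight up out of the groove in front of the gate and stand it fully home in the slot of the white rack, then squeeze the red catch until it stays back, and after it the blue catch. Then swing the yellow gate out by its black post, past the detent, until it stands about square to the carrier's front, and finish while still holding it there, because it swings back when let go. Leave the pot inside and the small bottles and the syringe shield standing beside the work alone.

Things in the scene. Friction and masses are not known exactly. Their poses are not given: they have to be found in the camera images.
- carrier: Fixed grey box, white roof, dark base plate. Origin on the worktop below the middle of the closed gate; x points from the gate into the box, y to the hinge side, z up. Box x 12 to 130 mm, y +-79, roof top z = 145. Base plate x -110 to 135, y +-90. Black groove block x -74 to -46, y +-72, top z = 47. Detent post with steel ball at x = -98, y = -10, top z = 55.
- panel: Loose orange plate with a black bead along its top edge: 6 mm thick (x), 122 wide (y), 151 tall (z), 0.14 kg; the bead is 9 mm thick, 14 mm high. Origin: middle of its lower edge. It starts upright in the groove (9 mm wide, 35 mm deep, at x = -60 mm in the carrier's frame), parallel to the gate, lower edge 12 mm above the worktop.
- panel_edge (a point): Where to pinch the panel from above: middle of the black bead, 142 mm above the panel's lower edge (9 mm below its top). Axes as the panel's.
- rack: Fixed white slotted rack on a dark foot (100 x 180 mm). Origin at the underside of its centre. The slot runs along the rack's y: 12 mm wide (x), 142 mm long (y), its mouth at z = 50 mm, its floor at z = 8 mm.
- rack_slot (a point): Middle of the floor of the rack's slot; the panel's origin comes here when it is fully home, with the panel's y along the rack's y, either way round.
- catch_red_squeeze (a point): Between the tabs of the red catch, 34 mm above the roof; axes as the carrier's. Which catch is nearer the hinge varies. The coloured tab is to -x, the fixed dark tab to +x, outer faces 24.5 mm either side, 22 mm wide in y, tops 19 mm above this point. Squeeze both together along x (about 3 N) to the stop: 49 mm over both falls to about 31 at the top (the dark tab stays, so their middle ends 9 mm to +x). It stays back.
- catch_blue_squeeze (a point): The same for the blue catch.
- catch_red_lever: Red tilting lever of the red catch; its origin is on the lever's pivot, 10 mm above the roof.
- catch_blue_lever: Blue tilting lever of the blue catch; origin as for the red one.
- gate_post (a point): Middle of the grip of the gate's black upright post, a round bar 15 mm thick that reaches from 138 to 202 mm above the worktop; this point lies at 178 mm, 140 mm from the hinge line, and moves with the gate. The axes turn with the gate: y points to the hinge.
- gate: The yellow barred gate with its post; 12 mm thick, reaches 160 mm from the hinge, bars from z = 56 to 140 mm. Origin on the hinge line at worktop height; y points from the free end to the hinge.
- gate_hinge (a point): Point on the gate's vertical hinge line at the height of gate_post; axes as the carrier's.
- lead_pot_blue: Blue lead pot, 42 mm across, 78 mm tall, standing loose inside the carrier; origin at the centre of its underside. To be left alone.
- syringe_shield: Bystander: upright syringe shield, 36 mm across, 78 mm tall, white above grey; origin at the centre of its underside.
- vial: Bystander: glass vial with a red cap, 28 mm across, 57 mm tall; origin at the centre of its underside.
- dropper_bottle: Bystander: brown dropper bottle with a black bulb, 33 mm across, 102 mm tall; origin at the centre of its underside.
- gate_angle (a joint): Opening of the yellow barred gate, rad: 0 closed, stop at 1.55; clockwise seen from above, its free end comes out to the carrier's -x. A weak spring pulls it shut (1 to 3 N at the post); the detent ball resists at about 0.75 to 0.88 rad with some 5 N more at the post. Let go beyond it, the gate swings back to rest against the detent at about 0.94.
- catch_red_lever_angle (a joint): Angle of the red catch's lever, rad: 0 closed, hooked over the gate; frees the gate above about 0.25; stop at 0.42.
- catch_blue_lever_angle (a joint): Angle of the blue catch's lever, rad: 0 closed, hooked over the gate; frees the gate above about 0.25; stop at 0.42.
Not all that is in view belongs to the job. Several things have the shape of the panel; the one meant has the colours described above.

How it is judged:
By the outcome, as a careful person would: the job done as asked, in the order asked, and still so for the second after the job is handed in, while the arm keeps its last pose, push and grip.
It also fails if it takes over 64 s, if anything falls off the work surface, if the arm or the gripper's body presses on something with over 40 N, if the wrist force passes 120 N, or if a joint passes its speed limit or range.

## Robot

A 6-joint arm with a two-finger parallel gripper is mounted at the origin on a cart in front of the work surface, level with it; the furniture and walls round the work are solid. World frame = base frame: x ahead of the robot, y to its left, z up, the work surface at z = 0. Lengths are in m, angles in rad, forces in N, time in s.
With the tool pointing down it reaches from about 0.425 to 0.95 m from the base axis. Payload 3.5 kg.
Tool frame: the origin (TCP) lies at the very end of the fingers, on their centre line; the grasp point (between the pads) lies 19 mm behind it; z points along the fingers, y is the direction in which the jaws open and shut (so a half turn about z gives the same grasp; the last joint's range is limited). The gripper opens to 85 mm and grips with 20 to 120 N. Pads are 22 mm wide; open, the fingers measure 114 mm over their backs; the gripper's body (76 mm by 85 mm) begins 54 mm behind the grasp point. The pads swing forward as they close: fully open they stand 13 mm farther back than shut.
Start: joints at [-1.386, 0.286, 1.577, -0, 1.279, -0.15], TCP at [0.222, -0.637, 0.192] pointing down, gripper open.
Joint ranges: [-2.77, 2.77], [-0.9, 2.22], [0.21, 2.48], [-1.53, 4.67], [0.24, 2.81], [-2.84, 2.84]. Speed limits (rad/s): [2.79, 2.79, 3.14, 3.14, 3.14, 3.14].

## Interface

Orientations are given as a unit quaternion [x, y, z, w].
In Python, from plant import get_state, read_camera, sign_off gives the robot as it stands.
- The arm moves only by the tool step_arm, never from a script. Its argument "targets" is a list that holds one entry, the list of rows, each a list of 5 numbers: the opening, from 0 (shut) to 1 (fully open), then the shift along the tool's x, y, z each as a share of 4 cm, from -1 to 1, then the turn about the tool's z as a share of 5 degrees, from -1 to 1. A call has 1 to 10 rows; each row shifts and turns the commanded pose from where the row before left it, along the tool's axes as they then stand; what a row does not reach is not made up. A row lasts 1/12 s, in which the tool goes at most 41.7 mm and 7.16 degrees, less where a joint would pass 70% of its speed; a pose out of reach is approached as far as the arm can. A call with a number of a shift or a turn outside -1 to 1 is refused whole. A call with a gripper value outside its range is refused whole. The fingers move at their own pace and stop on an object; "squeeze" is the grip in N (left out, the last holds). Time passes only in rows, so rows that do not move let the fingers close. It gives the time, the measured TCP pose, the force and the opening at its end, in the units of the state.
- get_state(): the state, without advancing time (a new reading comes with each control period).
- read_camera(name): name is "scene" or "top"; returns a dict with "pixels" (400x640x3 uint8, red, green, blue), "range_z" (400x640 float32, m along the optical axis (not along the pixel's ray), 0 where there is no reading), "mtx" (3x3 intrinsics, pixels), "rvec" (rotation vector, rad) and "tvec" (3), from world to camera coordinates, as OpenCV has them. Camera axes: x right, y down, z forward; pixel columns grow to the right and rows downward; lengths in m; the calibration is good to about 2 mm. A picture is of the moment at which its call begins.
- sign_off(): hands the job in, once; it reports no verdict.
The state is a dict: "time": time; "qpos": joint angles; "dq": joint speeds; "joint_efforts": joint torques, N m; "eef_pos": TCP position; "tcp_rot": TCP orientation; "contact_force": force on the tool from outside, world axes, zero at the start; "wrist_torque": the same for the moment, N m; "opening": opening from 0.0 (shut) to 1.0 (fully open).
Only numpy, scipy, OpenCV 4.12 (cv2) and the standard library are available. Lean on these libraries where they do the work, as an engineer would, in place of code of your own. Each camera call takes 0.05 s, during which the arm holds its last target.

## Working session

There is one attempt and no reset: what is moved stays moved. The work goes in short steps, Python scripts to look and compute and a tool call to move; the robot and the scene stay as the last step left them, time stands still between calls to the robot, and variables do not carry over. Pictures are saved under pics/ and viewed, and the job is handed in when it is done.

Besides the shell and the picture viewer there is one more tool, called after ">>>" in YAML: its name, and indented under it one key for each argument. step_arm: Moves the arm, as the interface text tells. Shift numbers are shares of 4 cm and turn numbers shares of 5 degrees, none past 1 either way. Its arguments: {"type":"object","properties":{"targets":{"type":"array"},"squeeze":{"type":"number"}},"required":["targets"]}

```bash
ls; mkdir -p pics; cat > h.py <<'E'
import numpy as np, cv2
from plant import get_state, read_camera
def cam(n):
    c=read_camera(n); R=cv2.Rodrigues(np.array(c['rvec'],float))[0]; c['R']=R; c['t']=np.array(c['tvec'],float).reshape(3); c['K']=np.array(c['mtx'],float); return c
def pts(c):
    z=c['range_z']; v,u=np.mgrid[0:z.shape[0],0:z.shape[1]]
    K=c['K']; P=np.stack([(u-K[0,2])/K[0,0]*z,(v-K[1,2])/K[1,1]*z,z],-1)
    W=(P-c['t'])@c['R']; W[z==0]=np.nan; return W
def proj(c,p):
    p=np.atleast_2d(p)@c['R'].T+c['t']; q=p@c['K'].T; return q[:,:2]/q[:,2:]
def save(c,n): cv2.imwrite('pics/'+n,cv2.cvtColor(c['pixels'],cv2.COLOR_RGB2BGR))
E
python3 - <<'E'
from h import *
import pickle
for n in('scene','top'):
    c=cam(n); save(c,n+'0.png'); print(n,c['K'].tolist(),(-c['R'].T@c['t']).round(3),c['R'].round(2).tolist())
    pickle.dump(c,open(n+'0.pkl','wb'))
print(get_state())
E
```

```text
pics
scene [[372.095159592249, 0.0, 311.464719521083], [0.0, 372.095159592249, 204.2223601064411], [0.0, 0.0, 1.0]] [-0.152 -0.725  0.582] [[0.68, -0.73, -0.02], [-0.33, -0.29, -0.9], [0.65, 0.62, -0.44]]
top [[512.0776796528125, 0.0, 316.06592171012323], [0.0, 512.0776796528125, 200.91072818569052], [0.0, 0.0, 1.0]] [0.012 0.057 1.696] [[-0.25, -0.97, 0.01], [-0.91, 0.23, -0.34], [0.33, -0.09, -0.94]]
{'time': 0.1, 'qpos': array([-1.38599290e+00,  2.87114874e-01,  1.57803545e+00, -3.46232519e-05,
        1.27858211e+00, -1.49982574e-01]), 'dq': array([ 1.92004682e-05, -2.66108438e-03, -2.96995259e-03, -6.71476832e-04,
        9.47518824e-04,  7.30414714e-04]), 'joint_efforts': array([ 1.34396614e-03, -4.07294369e+01, -2.93699098e+01, -1.44331939e-04,
        3.38646765e-03,  4.05320364e-06]), 'eef_pos': array([ 0.22168708, -0.63684211,  0.19065775]), 'tcp_rot': array([ 9.86021077e-01,  1.66617198e-01, -3.51962320e-05, -1.06944111e-03]), 'contact_force': array([-0.066671  , -0.6484501 ,  0.21262653]), 'wrist_torque': array([0.00076821, 0.02258372, 0.01287452]), 'opening': 0.9983515216142429}
```

View pics/scene0.png

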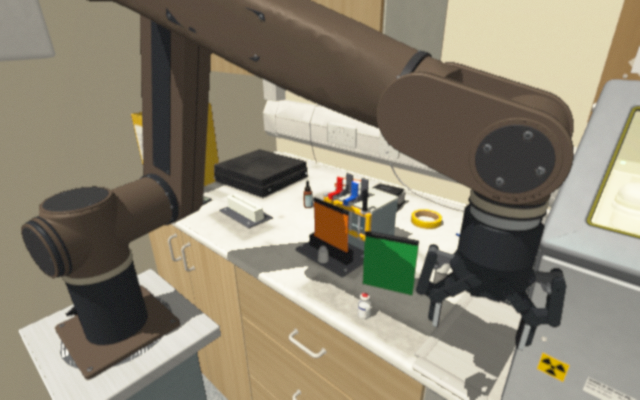

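View pics/top0.png

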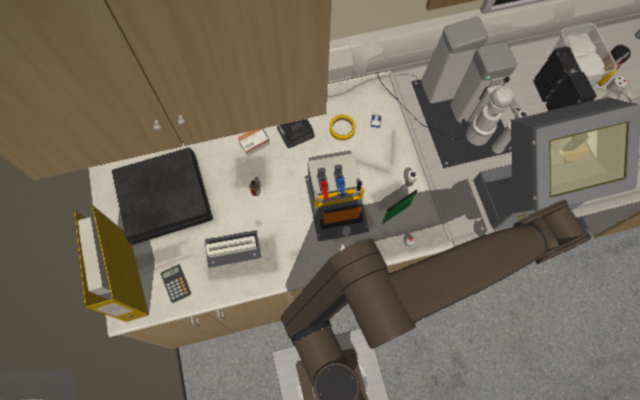

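The scene view shows the orange panel at (332,228), the rack at (243,210), the green decoy at (390,263) and the catches at (340,190). In the top view the carrier is at (337,185), the panel at (340,214) and the rack at (233,248). Next I'll measure them.

```bash
python3 - <<'E'
from h import *
import pickle
for n in('scene','top'):
    c=pickle.load(open(n+'0.pkl','rb')); W=pts(c); hsv=cv2.cvtColor(c['pixels'],cv2.COLOR_RGB2HSV); H,S,V=[hsv[...,i].astype(int) for i in range(3)]
    inws=(W[...,2]>0.005)&(W[...,2]<0.3)&(W[...,0]>.2)&(W[...,0]<1.0)&(abs(W[...,1])<.7)
    for name,m in dict(orange=(H>5)&(H<16)&(S>180)&(V>90),yellow=(H>19)&(H<30)&(S>150),red=((H<4)|(H>176))&(S>170),blue=(H>100)&(H<125)&(S>140),green=(H>50)&(H<80)&(S>150)).items():
        nn,l,st,ce=cv2.connectedComponentsWithStats((m&inws).astype(np.uint8))
        for i in range(1,nn):
            if st[i,4]<12: continue
            q=W[l==i]; print(n,name,st[i],'min',np.percentile(q,3,0).round(3),'med',np.median(q,0).round(3),'max',np.percentile(q,97,0).round(3))
    # upscale crop
    if n=='top':
        im=cv2.resize(c['pixels'][120:280,190:430],None,fx=3.3,fy=3.3,interpolation=cv2.INTER_CUBIC)
    else: im=cv2.resize(c['pixels'][150:330,200:440],None,fx=3.2,fy=3.2,interpolation=cv2.INTER_CUBIC)
    cv2.imwrite(f'pics/{n}0c.png',im[...,::-1])
E
```

```text
scene orange [ 314  203   34   49 1124] min [ 0.501 -0.228  0.048] med [ 0.505 -0.178  0.099] max [ 0.509 -0.119  0.147]
scene yellow [204 107  14  78 617] min [0.569 0.533 0.013] med [0.613 0.54  0.126] max [0.64  0.547 0.283]
scene yellow [132 119  10   7  39] min [0.359 0.53  0.285] med [0.362 0.558 0.292] max [0.364 0.588 0.3  ]
scene yellow [324 197  47  35 307] min [ 0.508 -0.257  0.091] med [ 0.562 -0.205  0.133] max [ 0.616 -0.103  0.162]
scene yellow [412 210  30  18 243] min [ 0.812 -0.319  0.006] med [ 0.829 -0.289  0.02 ] max [ 0.895 -0.234  0.024]
scene yellow [349 230  17  11  77] min [ 0.495 -0.289  0.048] med [ 0.561 -0.216  0.065] max [ 0.593 -0.192  0.116]
scene red [329 178  13  20  97] min [ 0.555 -0.138  0.155] med [ 0.591 -0.131  0.166] max [ 0.594 -0.123  0.195]
scene blue [344 182  14  23 122] min [ 0.551 -0.193  0.153] med [ 0.588 -0.185  0.168] max [ 0.591 -0.174  0.197]
scene green [ 364  237   53   57 2367] min [ 0.47  -0.414  0.01 ] med [ 0.489 -0.365  0.076] max [ 0.507 -0.312  0.134]
top orange [325 207  36  15 171] min [ 0.502 -0.225  0.056] med [ 0.50
[... 455 characters left out ...]
69 -0.157  0.141] max [ 0.586 -0.141  0.147]
top yellow [  88  210   60  111 2571] min [0.36  0.517 0.027] med [0.475 0.528 0.175] max [0.625 0.57  0.294]
top yellow [ 78 214   6   5  13] min [0.624 0.59  0.272] med [0.634 0.592 0.29 ] max [0.636 0.594 0.296]
top yellow [ 87 291  20  14 132] min [0.373 0.587 0.178] med [0.394 0.589 0.26 ] max [0.406 0.591 0.296]
top red [321 181   7  18  76] min [ 0.558 -0.135  0.146] med [ 0.591 -0.128  0.166] max [ 0.6   -0.12   0.204]
top blue [338 178   7  18  81] min [ 0.554 -0.19   0.155] med [ 0.586 -0.182  0.168] max [ 0.595 -0.175  0.202]
top green [384 195  30  26 174] min [ 0.47  -0.408  0.032] med [ 0.489 -0.362  0.082] max [ 0.506 -0.312  0.128]
```

View pics/scene0c.png

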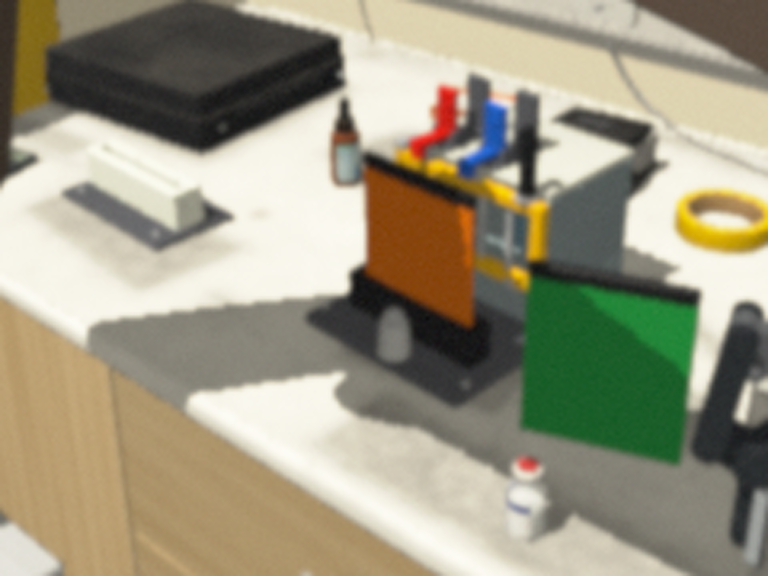

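View pics/top0c.png

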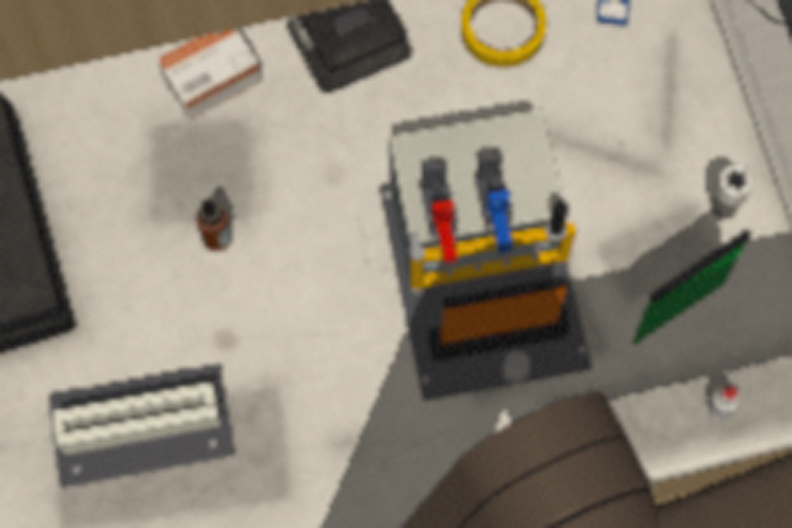

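Colours match the brief: orange is the panel, green is a decoy, and red is nearer the hinge (+y). Next I fit the yaws and exact positions.

```bash
python3 - <<'E'
from h import *
import pickle
for n in('scene','top'):
    c=pickle.load(open(n+'0.pkl','rb')); W=pts(c); hsv=cv2.cvtColor(c['pixels'],cv2.COLOR_RGB2HSV); H,S,V=[hsv[...,i].astype(int) for i in range(3)]
    X,Y,Z=[W[...,i] for i in range(3)]
    def box(x0,x1,y0,y1,z0,z1): return (X>x0)&(X<x1)&(Y>y0)&(Y<y1)&(Z>z0)&(Z<z1)
    m=(H>5)&(H<16)&(S>180)&(V>90)&box(.45,.55,-.26,-.09,.05,.16)
    q=W[m]; A=np.c_[q[:,1],q[:,2],np.ones(len(q))]; s=np.linalg.lstsq(A,q[:,0],rcond=None)[0]; r=q[:,0]-A@s
    print(n,'orange x=a y+b z+c',s.round(4),'yaw deg',np.degrees(-np.arctan(s[0])).round(2),'std',r.std().round(4),'y',np.percentile(q[:,1],[1,99]).round(3))
    # bead
    m=(V<70)&box(.48,.54,-.26,-.08,.146,.18); q=W[m]
    if len(q)>10:
        print(' bead n',len(q),'min',np.percentile(q,2,0).round(3),np.median(q,0).round(3),np.percentile(q,98,0).round(3),'slope',np.polyfit(q[:,1],q[:,0],1).round(3))
    # roof
    m=box(.56,.76,-.28,-.06,.138,.151)&(S<60)&(V>110); q=W[m]
    print(' roof n',len(q),cv2.minAreaRect((q[:,:2]*1000).astype(np.float32)), np.median(q,0).round(3))
    # post
    m=box(.52,.62,-.28,-.2,.15,.22)&(V<70); q=W[m]; print(' post n',len(q),q.min(0).round(3) if len(q) else '',np.median(q,0).round(3),np.percentile(q,98,0).round(3))
    m=box(.40,.65,-.05,.3,.04,.06)&(V>120); q=W[m]
    print(' rack n',len(q),cv2.minAreaRect((q[:,:2]*1000).astype(np.float32)), np.median(q,0).round(3))
    m=box(.40,.65,-.05,.3,.003,.06); m&=(V<110)|(Z>.03); q=W[m]
    nn,l,st,ce=cv2.connectedComponentsWithStats(m.astype(np.uint8)); i=1+np.argmax(st[1:,4]); q=W[l==i]
    print(' rackall',st[i],cv2.minAreaRect((q[:,:2]*1000).astype(np.float32)))
E
```

```text
scene orange x=a y+b z+c [0.0603 0.0008 0.5155] yaw deg -3.45 std 0.0011 y [-0.229 -0.117]
 bead n 138 min [ 0.5   -0.228  0.153] [ 0.504 -0.177  0.158] [ 0.51  -0.115  0.163] slope [0.054 0.514]
 roof n 574 ((627.8575439453125, -175.51226806640625), (160.80197143554688, 137.22637939453125), 86.84904479980469) [ 0.634 -0.219  0.144]
 post n 83 [ 0.556 -0.245  0.151] [ 0.559 -0.24   0.181] [ 0.564 -0.232  0.201]
 rack n 273 ((511.0901184082031, 211.107421875), (164.8177947998047, 40.81852340698242), 87.1578369140625) [0.508 0.202 0.047]
 rackall [227 194  36  22 387] ((511.02569580078125, 209.80982971191406), (167.41615295410156, 40.81852340698242), 87.1578369140625)
top orange x=a y+b z+c [ 0.0613 -0.0098  0.5184] yaw deg -3.51 std 0.0013 y [-0.228 -0.116]
 bead n 137 min [ 0.501 -0.226  0.149] [ 0.508 -0.168  0.163] [ 0.515 -0.112  0.17 ] slope [0.057 0.518]
 roof n 1019 ((633.7842407226562, -177.870849609375), (159.1769561767578, 135.43600463867188), 86.05613708496094) [ 0.65  -0.178  0.146]
 post n 28 [ 0.557 -0.24   0.151] [ 0.561 -0.235  0.185] [ 0.568 -0.231  0.205]
 rack n 424 ((512.5791625976562, 208.5771942138672), (161.4929962158203, 39.800140380859375), 86.833251953125) [0.509 0.209 0.05 ]
 rackall [ 205  231   56   36 1224] ((510.8455810546875, 209.90382385253906), (177.3426971435547, 100.13229370117188), 86.42864227294922)
```

>>> step_arm:
  targets:
    - [[0.5,0,0,-0.8,-1],[0.5,0,0,-0.8,-1],[0.5,0,0,-0.8,-1],[0.5,0,0,0,-1],[0.5,0,0,0,-1],[0.5,0,0,0,-1],[0.5,0,0,0,-1],[0.5,0,0,0,-1],[0.5,0,0,0,-1],[0.5,0,0,0,-1]]

```text
time: 0.93
eef_pos: [0.2218, -0.6371, 0.287]
tcp_rot: [0.822, 0.57, 0.0, -0.001]
contact_force: [-0.1, -0.0, -0.1]
opening: 0.502
```

>>> step_arm:
  targets:
    - [[0.5,0,0,0,-1],[0.5,0,0,0,-1],[0.5,0,0,0,-1],[0.5,0,0,0,-0.46],[0.5,0,0,0,0]]

```text
time: 1.35
eef_pos: [0.2218, -0.6372, 0.2871]
tcp_rot: [0.728, 0.685, 0.0, -0.001]
contact_force: [-0.4, 0.2, 0.3]
opening: 0.501
```

```bash
cat >> h.py <<'E'
from scipy.spatial.transform import Rotation as Ro
def go(tx,ty,tz,hd=None):
    s=get_state(); R=Ro.from_quat(s['tcp_rot']).as_matrix(); p=np.array(s['eef_pos'])
    h=np.degrees(np.arctan2(R[1,0],R[0,0])); d=R.T@(np.array([tx,ty,tz])-p)
    print('t',round(s['time'],2),'pos',p.round(4),'head',h.round(2),'zaxis',R[:,2].round(4),'open',round(s['opening'],3),'F',np.array(s['contact_force']).round(1))
    print('units xyz',(d/0.04).round(2),'turn units',None if hd is None else ((h-hd)/5).round(2),'q',np.array(s['qpos']).round(2))
E
python3 -c "
from h import *
go(.509,-.172,.25,86.5)"
```

```text
t 1.35 pos [ 0.2218 -0.6372  0.2871] head 86.52 zaxis [-3.0e-04  1.4e-03 -1.0e+00] open 0.501 F [-0.4  0.2  0.3]
units xyz [12.04  6.46  0.94] turn units 0.0 q [-1.39  0.23  1.47 -0.    1.44 -1.33]
```

>>> step_arm:
  targets:
    - [[0.5,0.6,0.32,0,0],[0.5,0.6,0.32,0,0],[0.5,0.6,0.32,0,0],[0.5,0.6,0.32,0,0],[0.5,0.6,0.32,0,0],[0.5,0.6,0.32,0,0],[0.5,0.6,0.32,0,0],[0.5,0.6,0.32,0,0],[0.5,0.6,0.32,0,0],[0.5,0.6,0.32,0,0]]

```text
time: 2.18
eef_pos: [0.3647, -0.4044, 0.2876]
tcp_rot: [0.729, 0.685, 0.0, -0.0]
contact_force: [0.6, -0.5, -0.4]
opening: 0.5
```

>>> step_arm:
  targets:
    - [[0.5,0.6,0.32,0,0],[0.5,0.6,0.32,0,0],[0.5,0.6,0.32,0,0],[0.5,0.6,0.32,0,0],[0.5,0.6,0.32,0,0],[0.5,0.6,0.32,0,0],[0.5,0.6,0.32,0,0],[0.5,0.6,0.32,0,0],[0.5,0.6,0.32,0,0],[0.5,0.6,0.32,0,0]]

```text
time: 3.02
eef_pos: [0.5071, -0.1727, 0.2876]
tcp_rot: [0.729, 0.685, -0.0, -0.0]
contact_force: [0.5, -0.3, 1.2]
opening: 0.5
```

```bash
python3 -c "
from h import *
go(.509,-.172,.135,86.5)
for n in('scene','top'):
  c=cam(n); im=c['pixels'].copy(); 
  r=(im[150:330,200:440] if n=='scene' else im[120:280,190:430]); cv2.imwrite('pics/%s1.png'%n,cv2.resize(r,None,fx=3.2,fy=3.2,interpolation=cv2.INTER_CUBIC)[...,::-1])
"
```

```text
t 3.02 pos [ 0.5071 -0.1727  0.2876] head 86.41 zaxis [-3.e-04  2.e-04 -1.e+00] open 0.5 F [ 0.5 -0.3  1.2]
units xyz [0.02 0.05 3.82] turn units -0.02 q [-0.52 -0.08  1.8  -0.    1.42 -0.46]
```

View pics/scene1.png

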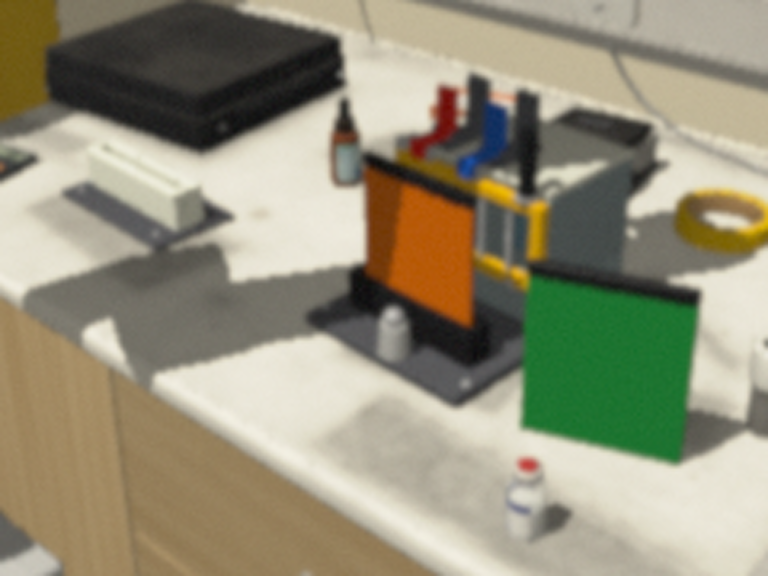

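View pics/top1.png

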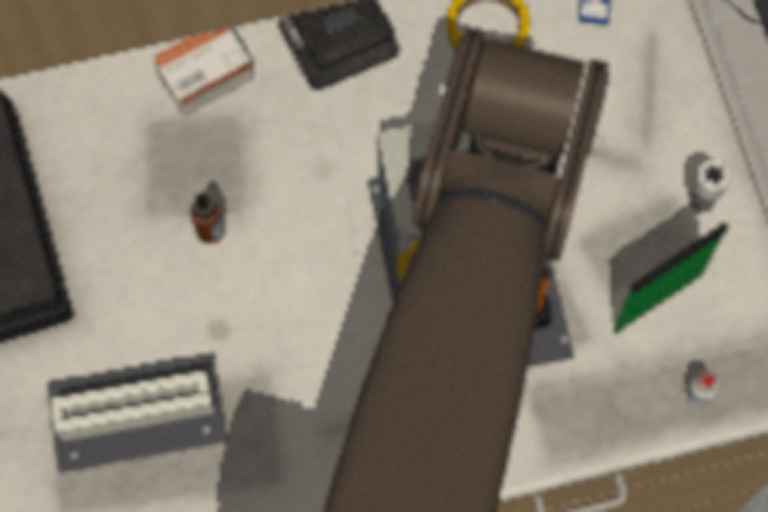

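>>> step_arm:
  targets:
    - [[0.5,0,0.05,0.6,0],[0.5,0,0,0.6,0],[0.5,0,0,0.6,0],[0.5,0,0,0.6,0],[0.5,0,0,0.6,0],[0.5,0,0,0.5,0],[0.5,0,0,0.3,0],[0.5,0,0,0,0]]

```text
time: 3.78
eef_pos: [0.5064, -0.1736, 0.1324]
tcp_rot: [0.729, 0.685, -0.001, -0.003]
contact_force: [0.1, 0.4, -0.3]
opening: 0.495
```

```bash
python3 -c "
from h import *
go(.509,-.172,.135,86.5)
for n in('scene',):
  c=cam(n); im=c['pixels'].copy(); 
  r=im[100:300,230:430]; cv2.imwrite('pics/%s2.png'%n,cv2.resize(r,None,fx=3,fy=3,interpolation=cv2.INTER_CUBIC)[...,::-1])
"
```

```text
t 3.78 pos [ 0.5064 -0.1736  0.1324] head 86.41 zaxis [-0.006   0.0031 -1.    ] open 0.495 F [ 0.1  0.4 -0.3]
units xyz [ 0.05  0.06 -0.07] turn units -0.02 q [-0.52  0.04  1.97 -0.    1.14 -0.46]
```

View pics/scene2.png

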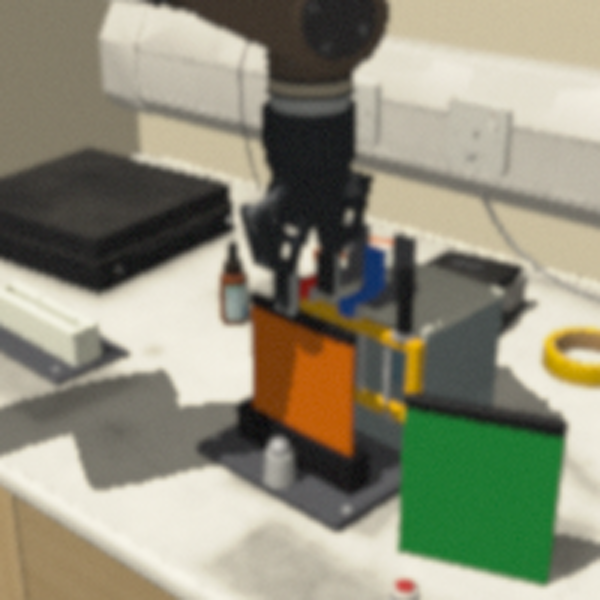

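The fingers straddle the bead, with the front one near (288,295) and the rear one near (340,270). Closing now.

>>> step_arm:
  targets:
    - [[0.5,0.05,0.05,0,0],[0.0,0,0,0,0],[0.0,0,0,0,0],[0.0,0,0,0,0],[0.0,0,0,0,0],[0.0,0,0,0,0],[0.0,0,0,0,0]]
  squeeze: 40

```text
time: 4.42
eef_pos: [0.511, -0.1724, 0.1362]
tcp_rot: [0.728, 0.685, 0.0, 0.0]
contact_force: [-0.1, -0.6, 0.0]
opening: 0.002
```

```bash
python3 -c "
from h import *
go(.509,-.172,.135,86.5)
"
```

```text
t 4.42 pos [ 0.511  -0.1724  0.1362] head 86.49 zaxis [ 3.e-04 -2.e-04 -1.e+00] open 0.002 F [-0.1 -0.6  0. ]
units xyz [ 0.01 -0.05  0.03] turn units -0.0 q [-0.51  0.04  1.96 -0.    1.14 -0.45]
```

```bash
python3 -c "
from h import *
for n in('scene',):
  c=cam(n); im=c['pixels'].copy(); 
  r=im[160:260,290:390]; cv2.imwrite('pics/%s3.png'%n,cv2.resize(r,None,fx=6,fy=6,interpolation=cv2.INTER_CUBIC)[...,::-1])
go(0,0,0)
"
```

```text
t 4.47 pos [ 0.5109 -0.1723  0.1361] head 86.49 zaxis [ 2.e-04 -1.e-04 -1.e+00] open -0.001 F [-0.4  0.2  0.1]
units xyz [  3.52 -13.01   3.4 ] turn units None q [-0.51  0.04  1.96 -0.    1.14 -0.45]
```

View pics/scene3.png

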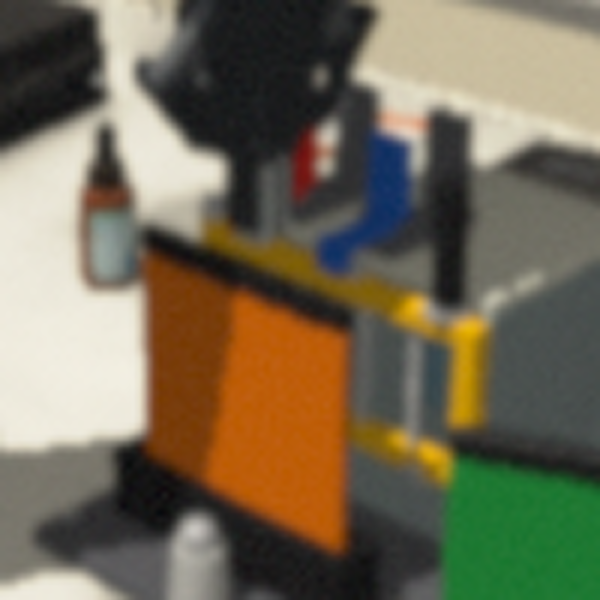

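```bash
python3 -c "
from h import *
c=cam('scene'); W=pts(c); s=get_state(); p=np.array(s['eef_pos'])
def cr(q): return ((proj(c,q)-[290,160])*6).round(0)
print('tcp',cr(p),cr(p+[0,0,.05]))
hsv=cv2.cvtColor(c['pixels'],cv2.COLOR_RGB2HSV); H,S,V=[hsv[...,i].astype(int) for i in range(3)]
for v in range(160,210,3): print(v,[ (tuple(W[v,u].round(3)),int(V[v,u])) for u in (330,333,336)])
"
```

```text
tcp [[250. 315.]] [[251. 211.]]
160 [((np.float64(0.492), np.float64(-0.182), np.float64(0.287)), 31), ((np.float64(0.5), np.float64(-0.184), np.float64(0.286)), 26), ((np.float64(0.51), np.float64(-0.185), np.float64(0.283)), 23)]
163 [((np.float64(0.49), np.float64(-0.184), np.float64(0.281)), 28), ((np.float64(0.494), np.float64(-0.19), np.float64(0.281)), 30), ((np.float64(0.501), np.float64(-0.193), np.float64(0.28)), 25)]
166 [((np.float64(0.491), np.float64(-0.183), np.float64(0.273)), 28), ((np.float64(0.49), np.float64(-0.193), np.float64(0.275)), 30), ((np.float64(0.502), np.float64(-0.192), np.float64(0.272)), 28)]
169 [((np.float64(0.49), np.float64(-0.184), np.float64(0.266)), 26), ((np.float64(0.493), np.float64(-0.191), np.float64(0.267)), 25), ((np.float64(0.504), np.float64(-0.191), np.float64(0.263)), 28)]
172 [((np.float64(0.492), np.float64(-0.182), np.float64(0.257)), 25), ((np.float64(0.494), np.float64(-0.19), np.float64(0.258)), 27), ((np.float64(0.503), np.float64(-0.191), np.float64(0.256)), 28)]
175 [((np.float64(0.501), np.float64(-0.175), np.float64(0.245
[... 1662 characters left out ...]
), np.float64(0.18)), 89), ((np.float64(0.512), np.float64(-0.186), np.float64(0.179)), 95)]
202 [((np.float64(0.567), np.float64(-0.12), np.float64(0.13)), 103), ((np.float64(0.564), np.float64(-0.133), np.float64(0.135)), 120), ((np.float64(0.564), np.float64(-0.143), np.float64(0.138)), 126)]
205 [((np.float64(0.504), np.float64(-0.172), np.float64(0.16)), 29), ((np.float64(0.506), np.float64(-0.18), np.float64(0.162)), 52), ((np.float64(0.565), np.float64(-0.142), np.float64(0.128)), 91)]
208 [((np.float64(0.503), np.float64(-0.173), np.float64(0.152)), 103), ((np.float64(0.502), np.float64(-0.184), np.float64(0.157)), 49), ((np.float64(0.501), np.float64(-0.194), np.float64(0.16)), 31)]
```

The picture and depth show the shut fingertips ending at z≈0.177, with a visible gap above the bead at (250,230). The reported TCP z is 0.136, so the true fingertip is about 40 mm higher than reported. x and y agree. I'll open, go about 40 mm lower and watch the force.

>>> step_arm:
  targets:
    - [[0.5,0,0,0,0],[0.5,0,0,0,0],[0.5,0,0,0,0],[0.5,0,-0.03,0,0],[0.5,0,0,0.3,0],[0.5,0,0,0.2,0],[0.5,0,0,0,0]]

```text
time: 5.1
eef_pos: [0.5079, -0.1713, 0.1128]
tcp_rot: [0.729, 0.685, -0.001, -0.003]
contact_force: [-1.1, 0.2, -0.4]
opening: 0.497
```

```bash
cat >> h.py <<'E'
def crop(n,f,r0,r1,c0,c1,s):
    c=cam(n); r=c['pixels'][r0:r1,c0:c1]; cv2.imwrite('pics/'+f,cv2.resize(r,None,fx=s,fy=s,interpolation=cv2.INTER_CUBIC)[...,::-1]); return c
E
python3 -c "
from h import *
go(.509,-.172,.097,86.5)
crop('scene','s4.png',150,260,290,390,5)
"
```

```text
t 5.1 pos [ 0.5079 -0.1713  0.1128] head 86.48 zaxis [-0.0046  0.0026 -1.    ] open 0.497 F [-1.1  0.2 -0.4]
units xyz [-0.02  0.03  0.4 ] turn units -0.0 q [-0.51  0.06  1.98 -0.    1.1  -0.45]
```

View pics/s4.png

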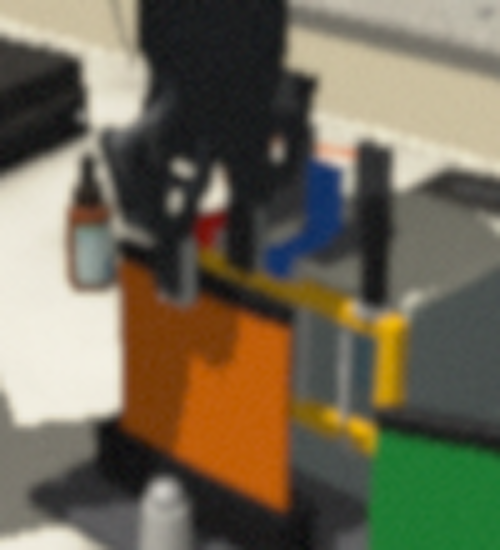

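The front finger now overlaps the bead at (178,285) and the rear one is behind it at (240,250).

>>> step_arm:
  targets:
    - [[0.5,0,0,0.25,0],[0.5,0,0.02,0.1,0],[0.0,0,0,0,0],[0.0,0,0,0,0],[0.0,0,0,0,0],[0.0,0,0,0,0],[0.0,0,0,0,0]]
  squeeze: 50

```text
time: 5.73
eef_pos: [0.5103, -0.1724, 0.1021]
tcp_rot: [0.728, 0.685, -0.0, -0.0]
contact_force: [-1.3, 0.8, 0.2]
opening: 0.093
```

```bash
python3 -c "
from h import *
go(.509,-.172,.097,86.5)
crop('scene','s5.png',150,260,290,390,5)
"
```

```text
t 5.73 pos [ 0.5103 -0.1724  0.1021] head 86.5 zaxis [-6.e-04 -1.e-04 -1.e+00] open 0.093 F [-1.3  0.8  0.2]
units xyz [ 0.01 -0.03  0.13] turn units 0.0 q [-0.51  0.08  1.99 -0.    1.07 -0.45]
```

View pics/s5.png

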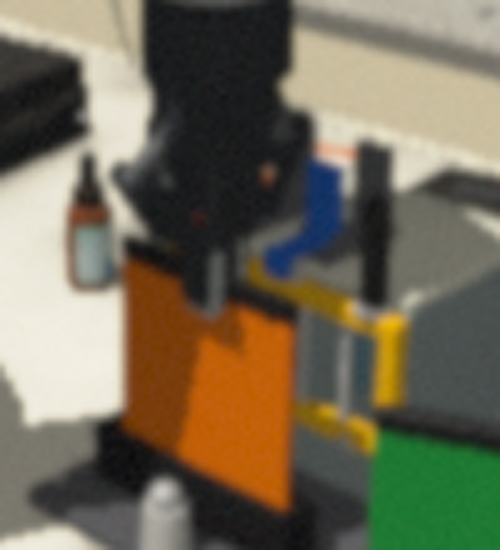

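The fingers hold the bead: opening is 0.093, about 8–9 mm, and the front fingertip is at (207,310). Lifting straight up.

>>> step_arm:
  targets:
    - [[0.0,0,0,-0.1,0],[0.0,0,0,-0.2,0],[0.0,0,0,-0.3,0],[0.0,0,0,-0.35,0],[0.0,0,0,-0.35,0],[0.0,0,0,-0.35,0],[0.0,0,0,-0.4,0],[0.0,0,0,-0.4,0],[0.0,0,0,-0.4,0],[0.0,0,0,0,0]]

```text
time: 6.62
eef_pos: [0.513, -0.1736, 0.2217]
tcp_rot: [0.728, 0.685, 0.002, 0.005]
contact_force: [-0.7, 0.7, -1.5]
opening: 0.093
```

```bash
python3 -c "
from h import *
go(.511,.21,.214,86.5)
crop('scene','s6.png',130,260,270,390,4.6)
"
```

```text
t 6.62 pos [ 0.513  -0.1736  0.2217] head 86.48 zaxis [ 0.0086 -0.0046 -1.    ] open 0.093 F [-0.7  0.7 -1.5]
units xyz [ 9.57 -0.64  0.15] turn units -0.0 q [-0.51 -0.04  1.88  0.    1.29 -0.45]
```

View pics/s6.png

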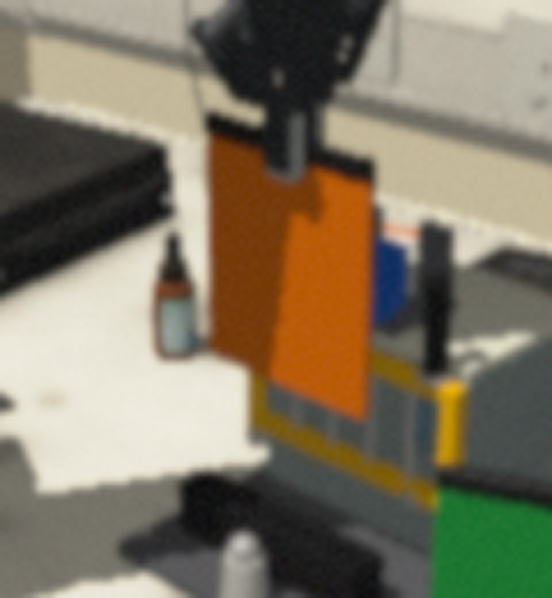

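The panel is out of the groove, hanging upright, with its lower edge at row 410 above the block. Next I find the rack slot line in the first top picture.

```bash
python3 - <<'E'
from h import *
import pickle
c=pickle.load(open('top0.pkl','rb'))
r=c['pixels'][228:268,200:264]; cv2.imwrite('pics/rack.png',cv2.resize(r,None,fx=10,fy=10,interpolation=cv2.INTER_CUBIC)[...,::-1])
g=cv2.cvtColor(c['pixels'],cv2.COLOR_RGB2GRAY).astype(float)
K,R,t=c['K'],c['R'],c['t']; C=-R.T@t
def ray(u,v,z):
    d=R.T@np.array([(u-K[0,2])/K[0,0],(v-K[1,2])/K[1,1],1]); return C+d*(z-C[2])/d[2]
# sample brightness along x for rack stations at z=.05
from scipy.ndimage import map_coordinates
for y in np.arange(.14,.29,.02):
    xs=np.arange(.475,.55,.003); p=np.c_[xs+(y-.21)*.06,np.full(len(xs),y),np.full(len(xs),.05)]
    uv=proj(c,p); print(round(y,2),map_coordinates(g,[uv[:,1],uv[:,0]],order=1).astype(int))
print(xs.round(3))
E
```

```text
0.14 [ 83  83  96 123 143 149 169 193 205 199 178 152 160 169 177 191 204 199
 163  98  59  56  70  88 132 175]
0.16 [ 80  83  96 122 143 149 166 191 207 201 175 123 123 142 166 190 206 201
 170 109  64  61  75  82 108 151]
0.18 [ 80  84  98 122 142 150 165 189 205 202 172 126 121 143 167 184 194 189
 152  97  59  58  74  85 119 161]
0.2 [ 80  83  99 124 142 153 168 191 205 196 164 132 130 151 172 197 204 191
 149  92  55  56  67  82 118 162]
0.22 [ 80  82  97 121 141 154 171 196 206 198 169 139 133 153 178 203 206 188
 146  89  51  56  68  81 111 155]
0.24 [ 77  81  99 124 144 155 174 199 205 190 154 123 123 147 178 203 206 188
 145  80  48  57  69  81 107 154]
0.26 [ 78  81  98 125 147 155 179 204 207 188 150 114 124 147 173 198 207 193
 154  80  54  58  69  81 102 148]
0.28 [ 79  80  95 122 145 150 173 198 207 193 162 129 137 145 165 192 207 198
 167  95  70  70  74  81  96 143]
[0.475 0.478 0.481 0.484 0.487 0.49  0.493 0.496 0.499 0.502 0.505 0.508
 0.511 0.514 0.517 0.52  0.523 0.526 0.529 0.532 0.535 0.538 0.541 0.544
 0.547 0.55 ]
```

View pics/rack.png

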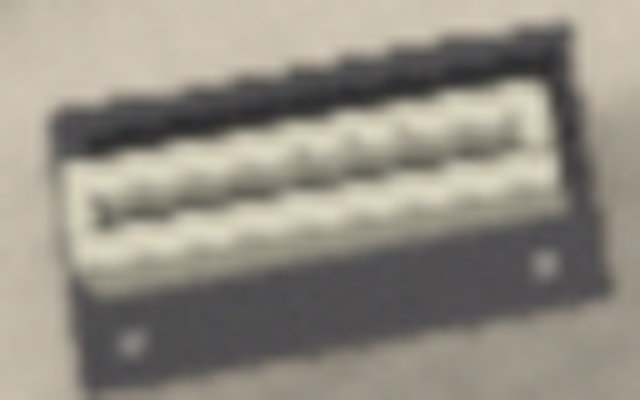

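The slot shows as the dark line from (100,210) to (515,130), which puts its middle at x≈0.5115 at y=0.21, with heading ≈86.5°. That agrees with the foot rectangle. Carrying the panel there.

>>> step_arm:
  targets:
    - [[0.0,0.4,0,0,0],[0.0,0.8,-0.05,0,0],[0.0,0.9,-0.1,0,0],[0.0,0.9,-0.1,0,0],[0.0,0.9,-0.1,0,0],[0.0,0.9,-0.1,0,0],[0.0,0.9,-0.1,0,0],[0.0,0.9,-0.05,0,0],[0.0,0.9,0,0,0],[0.0,0.8,0,0,0]]

```text
time: 7.5
eef_pos: [0.506, 0.1627, 0.215]
tcp_rot: [0.728, 0.685, -0.0, -0.0]
contact_force: [1.1, 0.5, -0.3]
opening: 0.094
```

>>> step_arm:
  targets:
    - [[0.0,0.7,0,0,0],[0.0,0.5,0,0,0],[0.0,0,0,0,0],[0.0,0,0,0,0],[0.0,0,0,0,0]]

```text
time: 7.92
eef_pos: [0.5094, 0.2079, 0.2151]
tcp_rot: [0.728, 0.685, -0.001, -0.0]
contact_force: [-0.4, 0.2, -1.9]
opening: 0.092
```

```bash
python3 - <<'E'
from h import *
go(.5115,.21,.150,86.5)
for n in ('scene','top'):
    c=cam(n); save(c,n+'7.png'); W=pts(c); hsv=cv2.cvtColor(c['pixels'],cv2.COLOR_RGB2HSV); H,S,V=[hsv[...,i].astype(int) for i in range(3)]
    X,Y,Z=[W[...,i] for i in range(3)]
    m=(H>5)&(H<16)&(S>170)&(V>60)&(X>.45)&(X<.56)&(Y>.1)&(Y<.32)&(Z>.08)&(Z<.3)
    q=W[m]
    if len(q)<20: print(n,len(q)); continue
    A=np.c_[q[:,1]-.21,q[:,2]-.2,np.ones(len(q))]; s=np.linalg.lstsq(A,q[:,0],rcond=None)[0]
    print(n,len(q),s.round(4),'y',np.percentile(q[:,1],[1,99]).round(3),'z',np.percentile(q[:,2],[1,99]).round(3))
E
```

```text
t 7.92 pos [0.5094 0.2079 0.2151] head 86.49 zaxis [-1.4e-03 -8.0e-04 -1.0e+00] open 0.092 F [-0.4  0.2 -1.9]
units xyz [0.06 0.05 1.63] turn units -0.0 q [ 0.2  -0.01  1.86 -0.    1.29  0.26]
scene 862 [0.0584 0.0076 0.508 ] y [0.15  0.269] z [0.126 0.264]
top 7
```

View pics/scene7.png

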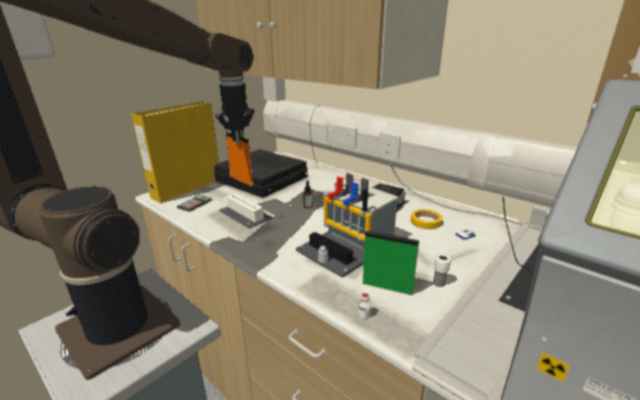

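```bash
python3 - <<'E'
from h import *
import pickle
from scipy.ndimage import map_coordinates
c=pickle.load(open('scene0.pkl','rb'))
g=cv2.cvtColor(c['pixels'],cv2.COLOR_RGB2GRAY).astype(float)
xs=np.arange(.475,.55,.003);print((xs*1000).astype(int))
for y in np.arange(.14,.29,.02):
    p=np.c_[xs+(y-.21)*.06,np.full(len(xs),y),np.full(len(xs),.05)]
    uv=proj(c,p); print(round(y,2),map_coordinates(g,[uv[:,1],uv[:,0]],order=1).astype(int))
W=pts(c);X,Y,Z=[W[...,i] for i in range(3)]
m=(X>.45)&(X<.56)&(Y>.13)&(Y<.29)&(Z>.043)&(Z<.058); q=W[m]; xx=q[:,0]-(q[:,1]-.21)*.06
print(np.percentile(xx,[1,5,50,95,99]).round(4),np.percentile(q[:,2],[5,50,95]).round(4))
E
python3 -c "
from h import *
crop('scene','s8.png',120,240,190,310,4.6)"
```

```text
[475 478 481 484 487 490 493 496 499 502 505 508 511 514 517 520 523 526
 529 532 535 538 541 544 547 550]
0.14 [224 224 225 226 231 238 243 245 246 241 237 237 241 245 247 248 247 247
 245 244 243 244 244 244 244 244]
0.16 [224 224 224 227 232 238 244 247 247 244 238 233 234 238 243 246 247 247
 247 245 244 244 243 242 242 240]
0.18 [223 224 225 228 232 239 244 246 247 244 239 235 235 239 244 247 247 246
 245 243 243 243 242 241 239 236]
0.2 [224 224 224 227 232 239 245 247 246 244 239 235 235 239 244 247 247 246
 244 242 240 240 239 238 235 231]
0.22 [224 224 224 226 231 238 244 247 247 245 240 236 234 236 241 245 246 246
 244 241 240 238 235 233 229 223]
0.24 [224 224 225 227 231 238 244 247 246 242 237 234 235 239 245 246 247 246
 243 241 239 237 233 230 226 219]
0.26 [233 230 227 228 232 238 244 246 245 239 232 228 232 239 244 247 247 246
 244 241 237 235 232 228 222 215]
0.28 [234 235 236 235 235 238 242 245 246 245 240 233 226 227 236 243 246 245
 243 239 234 230 227 222 214 200]
[0.4923 0.4931 0.5083 0.5269 0.5295] [0.0437 0.0478 0.05  ]
```

View pics/s8.png

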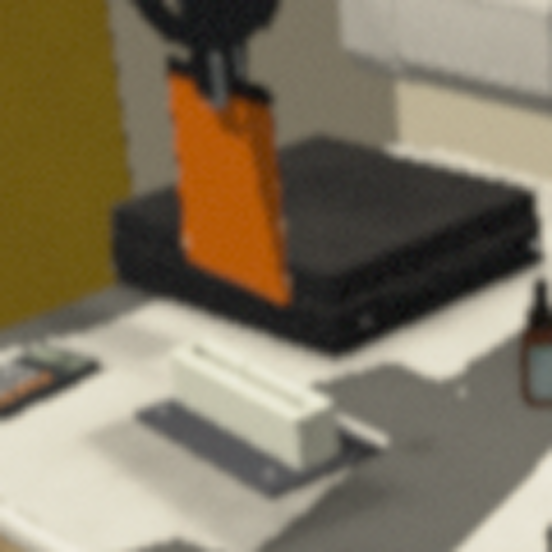

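>>> step_arm:
  targets:
    - [[0.0,0.05,0.02,0.2,0],[0.0,0,0,0.4,0],[0.0,0,0,0.4,0],[0.0,0,0,0.4,0],[0.0,0,0,0.2,0],[0.0,0,0,0,0],[0.0,0,0,0,0],[0.0,0,0,0,0]]

```text
time: 8.73
eef_pos: [0.5116, 0.2104, 0.153]
tcp_rot: [0.729, 0.685, 0.001, 0.0]
contact_force: [0.1, 0.5, -1.1]
opening: 0.094
```

```bash
python3 -c "
from h import *
go(.5105,.21,.098,86.5)
crop('scene','s9.png',150,240,200,290,6.6)"
```

```text
t 8.73 pos [0.5116 0.2104 0.153 ] head 86.47 zaxis [ 1.8e-03  4.0e-04 -1.0e+00] open 0.094 F [ 0.1  0.5 -1.1]
units xyz [-0.01 -0.03  1.37] turn units -0.01 q [ 0.21  0.05  1.92 -0.    1.17  0.27]
```

View pics/s9.png

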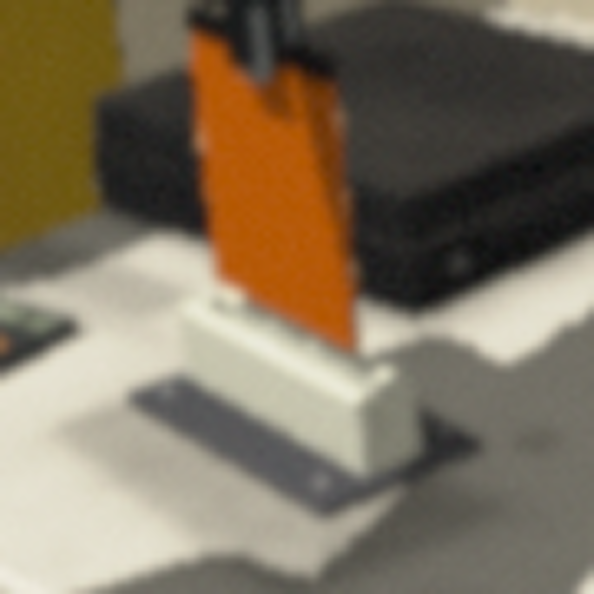

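The lower edge, from (215,278) to (355,350), is lined up over the slot. Lowering in.

>>> step_arm:
  targets:
    - [[0.0,0,0,0.15,0],[0.0,0,0,0.2,0],[0.0,0,0,0.2,0],[0.0,0,0,0.1,0],[0.0,0,0,0,0],[0.0,0,0,0,0]]

```text
time: 9.28
eef_pos: [0.5103, 0.2103, 0.1252]
tcp_rot: [0.728, 0.685, -0.001, -0.0]
contact_force: [0.9, -0.2, -1.2]
opening: 0.092
```

```bash
python3 -c "
from h import *
go(.5105,.21,.098,86.5)
crop('scene','s10.png',150,240,200,290,6.6)"
```

```text
t 9.28 pos [0.5103 0.2103 0.1252] head 86.48 zaxis [-1.4e-03 -3.0e-04 -1.0e+00] open 0.092 F [ 0.9 -0.2 -1.2]
units xyz [-0.01  0.01  0.68] turn units -0.0 q [ 0.21  0.08  1.94 -0.    1.12  0.27]
```

View pics/s10.png

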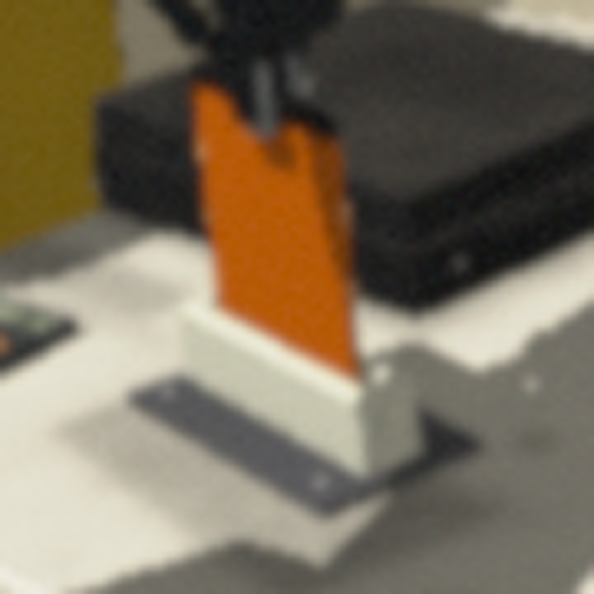

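The panel is in the slot. Continuing to the floor.

>>> step_arm:
  targets:
    - [[0.0,0,0,0.15,0],[0.0,0,0,0.2,0],[0.0,0,0,0.15,0],[0.0,0,0,0.1,0],[0.0,0,0,0.05,0],[0.0,0,0,0,0],[0.0,0,0,0,0]]

```text
time: 9.92
eef_pos: [0.5108, 0.2103, 0.0998]
tcp_rot: [0.728, 0.685, -0.0, -0.0]
contact_force: [-0.4, -0.0, -1.5]
opening: 0.093
```

```bash
python3 -c "
from h import *
go(.5105,.21,.097,86.5)"
```

```text
t 9.92 pos [0.5108 0.2103 0.0998] head 86.48 zaxis [-2.e-04 -1.e-04 -1.e+00] open 0.093 F [-0.4 -0.  -1.5]
units xyz [-0.01 -0.01  0.07] turn units -0.0 q [ 0.21  0.11  1.96 -0.    1.07  0.27]
```

>>> step_arm:
  targets:
    - [[0.0,0,0,0.05,0],[0.0,0,0,0.04,0],[0.0,0,0,0,0],[0.0,0,0,0,0]]

```text
time: 10.25
eef_pos: [0.512, 0.2105, 0.0981]
tcp_rot: [0.728, 0.685, 0.001, 0.001]
contact_force: [-0.6, -0.4, 5.1]
opening: 0.094
```

It touches bottom at z=0.098, as predicted, with an upward force of 5 N. Releasing, then checking.

>>> step_arm:
  targets:
    - [[0.35,0,0,0,0],[0.35,0,0,0,0],[0.35,0,0,0,0],[0.35,0,0,-0.3,0],[0.35,0,0,-0.6,0],[0.35,0,0,-0.8,0],[0.35,0,0,-0.8,0],[0.35,0,0,-0.8,0],[0.35,0,0,-0.2,0]]

```text
time: 11.0
eef_pos: [0.5136, 0.2111, 0.2439]
tcp_rot: [0.728, 0.685, 0.005, 0.003]
contact_force: [0.4, 0.5, 0.8]
opening: 0.347
```

```bash
python3 - <<'E'
from h import *
go(.512,.21,.24,86.5)
c=crop('scene','s11.png',150,240,200,290,6.6)
W=pts(c); hsv=cv2.cvtColor(c['pixels'],cv2.COLOR_RGB2HSV); H,S,V=[hsv[...,i].astype(int) for i in range(3)]
X,Y,Z=[W[...,i] for i in range(3)]
m=(X>.47)&(X<.55)&(Y>.1)&(Y<.32)&(Z>.13)&(Z<.18)&(V<80); print(np.percentile(W[m],[2,50,98],0).round(3))
m=(H>5)&(H<16)&(S>170)&(V>60)&(X>.45)&(X<.56)&(Y>.1)&(Y<.32)&(Z>.04)&(Z<.2);q=W[m]
A=np.c_[q[:,1]-.21,q[:,2]-.1,np.ones(len(q))]; print(np.linalg.lstsq(A,q[:,0],rcond=None)[0].round(4),np.percentile(q,[1,99],0).round(3))
E
```

```text
t 11.0 pos [0.5136 0.2111 0.2439] head 86.49 zaxis [ 0.0109  0.0024 -0.9999] open 0.347 F [0.4 0.5 0.8]
units xyz [-0.03 -0.04  0.1 ] turn units -0.0 q [ 0.21 -0.02  1.82  0.    1.33  0.27]
[[0.505 0.154 0.149]
 [0.51  0.206 0.155]
 [0.517 0.268 0.158]]
[0.0602 0.0049 0.5101] [[0.505 0.153 0.053]
 [0.515 0.27  0.149]]
```

View pics/s11.png

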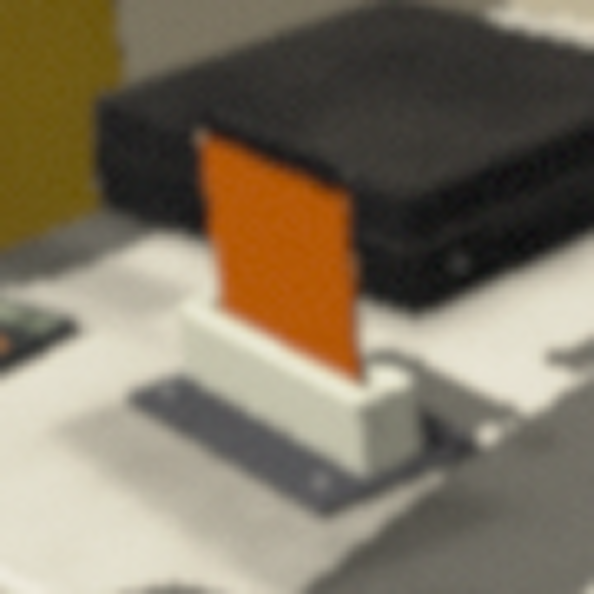

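The panel stands home: bead top at z≈0.158 = 8+151 mm, centred and upright. Next I measure the catches and post with the arm clear of the view.

```bash
python3 - <<'E'
from h import *
import pickle
o=np.array([.569,-.1757]); a=np.radians(-3.5); ex=np.array([np.cos(a),np.sin(a)]); ey=np.array([-np.sin(a),np.cos(a)])
for n in('scene','top'):
    c=cam(n); pickle.dump(c,open(n+'12.pkl','wb')); W=pts(c); hsv=cv2.cvtColor(c['pixels'],cv2.COLOR_RGB2HSV); H,S,V=[hsv[...,i].astype(int) for i in range(3)]
    L=np.stack([(W[...,:2]-o)@ex,(W[...,:2]-o)@ey,W[...,2]],-1); X,Y,Z=[L[...,i] for i in range(3)]
    b=(X>-.04)&(X<.15)&(abs(Y)<.1)&(Z>.1)&(Z<.22)
    for nm,m in dict(red=((H<5)|(H>175))&(S>140)&(Z>.16),blue=(H>100)&(H<125)&(S>120)&(Z>.16),dark=(V<85)&(S<110)&(Z>.165)).items():
        nn,l,st,ce=cv2.connectedComponentsWithStats((m&b).astype(np.uint8))
        for i in range(1,nn):
            if st[i,4]>8: q=L[l==i]; print(n,nm,st[i],np.percentile(q,[5,50,95],0).round(3).tolist())
    m=b&(S<60)&(V>90)&(Z>.141)&(Z<.15)&(X>.005); q=L[m]; print(n,'roof x/y',np.percentile(q,[1,50,99],0).round(3).tolist())
    m=b&(H>19)&(H<30)&(S>130); q=L[m]; print(n,'yellow',np.percentile(q,[1,50,99],0).round(3).tolist())
    r=c['pixels'][150:250,280:410]; cv2.imwrite(f'pics/{n}12.png',cv2.resize(r,None,fx=5.5,fy=5.5,interpolation=cv2.INTER_CUBIC)[...,::-1])
E
```

```text
scene red [336 177   7  15  71] [[0.018, 0.039, 0.161], [0.02, 0.047, 0.178], [0.023, 0.056, 0.197]]
scene blue [351 182   7  16  93] [[0.017, -0.017, 0.162], [0.02, -0.008, 0.179], [0.024, 0.004, 0.196]]
scene dark [347 175   5  11  46] [[0.057, 0.038, 0.167], [0.061, 0.046, 0.182], [0.063, 0.053, 0.193]]
scene dark [361 180   7  25 131] [[-0.008, -0.068, 0.168], [-0.002, -0.059, 0.183], [0.063, -0.003, 0.2]]
scene roof x/y [[0.01, -0.076, 0.141], [0.072, -0.039, 0.144], [0.126, 0.071, 0.149]]
scene yellow [[-0.009, -0.082, 0.101], [-0.006, -0.022, 0.132], [0.011, 0.078, 0.14]]
top red [321 180   7  19  68] [[-0.014, 0.042, 0.161], [0.02, 0.048, 0.169], [0.027, 0.057, 0.2]]
top blue [338 177   7  18  65] [[-0.011, -0.013, 0.161], [0.02, -0.007, 0.171], [0.026, 0.002, 0.203]]
top dark [335 166   6   9  37] [[0.058, -0.013, 0.169], [0.063, -0.006, 0.185], [0.067, 0.003, 0.2]]
top dark [318 169   7   9  42] [[0.054, 0.04, 0.168], [0.063, 0.049, 0.184], [0.067, 0.059, 0.2]]
top dark [357 181   5   9  28] [[-0.008, -0.064, 0.169], [-0.004, -0.06, 0.193], [0.003, -0.056, 0.208]]
top roof x/y [[0.012, -0.076, 0.141], [0.08, 0.002, 0.146], [0.13, 0.08, 0.15]]
top yellow [[-0.008, -0.078, 0.102], [-0.003, 0.007, 0.139], [0.006, 0.082, 0.149]]
```

View pics/scene12.png

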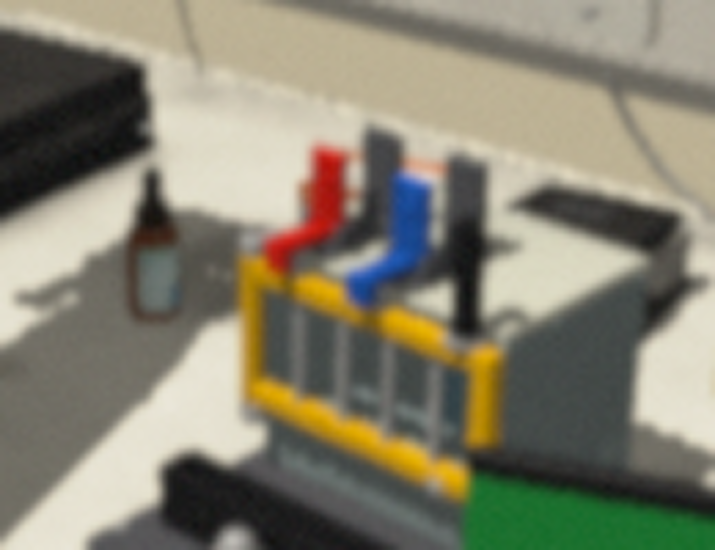

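View pics/top12.png

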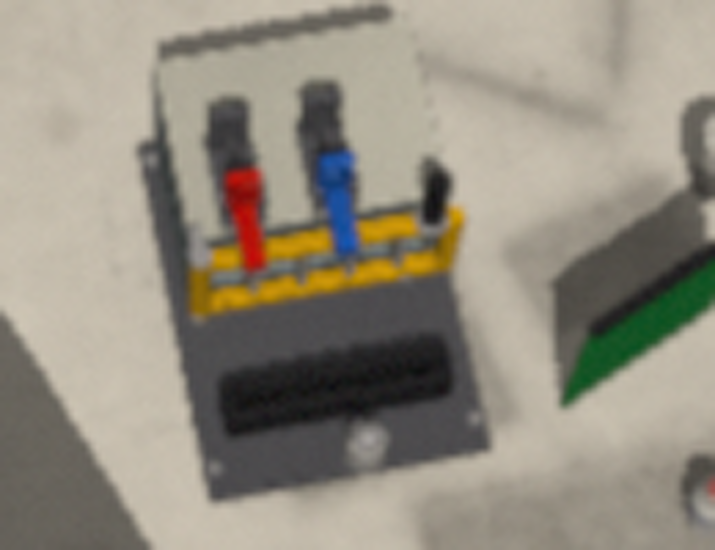

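The tabs measure 0.0185 to 0.067 along carrier x, so the squeeze points are at carrier x≈0.043. Red is at y≈+0.048 and blue at −0.0065, which gives red (0.615,-0.130) and blue (0.6115,-0.185) in world coordinates. The 49 mm tab span matches the brief.

```bash
python3 -c "
from h import *
go(.620,-.131,.244,86.5)"
```

```text
t 11.15 pos [0.511  0.2104 0.237 ] head 86.49 zaxis [ 1.5e-03  3.0e-04 -1.0e+00] open 0.352 F [ 0.1  0.6 -1. ]
units xyz [-8.35  3.24 -0.17] turn units -0.0 q [ 0.21 -0.02  1.83  0.    1.33  0.27]
```

>>> step_arm:
  targets:
    - [[0.35,-0.5,0.0,-0.2,0],[0.5,-0.8,0.3,0,0],[0.7,-0.9,0.4,0,0],[0.95,-0.9,0.4,0,0],[0.95,-0.9,0.4,0,0],[0.95,-0.9,0.4,0,0],[0.95,-0.9,0.4,0,0],[0.95,-0.9,0.4,0,0],[0.95,-0.9,0.4,0,0],[0.95,-0.5,0.1,0,0]]

```text
time: 11.98
eef_pos: [0.6183, -0.1245, 0.2403]
tcp_rot: [0.729, 0.684, -0.002, -0.002]
contact_force: [-0.1, -0.3, 0.1]
opening: 0.951
```

>>> step_arm:
  targets:
    - [[0.95,-0.25,0.04,0,0],[0.95,0,0,0.2,0],[0.95,0,0,0.2,0],[0.95,0,0,0,0],[0.95,0,0,0,0],[0.95,0,0,0,0]]

```text
time: 12.48
eef_pos: [0.6194, -0.1293, 0.2281]
tcp_rot: [0.728, 0.686, -0.0, -0.0]
contact_force: [0.2, 0.0, -0.6]
opening: 0.953
```

```bash
python3 -c "
from h import *
go(.620,-.131,.128,86.5)
crop('scene','s13.png',110,250,290,430,4.2)"
```

```text
t 12.48 pos [ 0.6194 -0.1293  0.2281] head 86.6 zaxis [-4.e-04  4.e-04 -1.e+00] open 0.953 F [ 0.2  0.  -0.6]
units xyz [-0.04  0.02  2.5 ] turn units 0.02 q [-0.37  0.17  1.65  0.    1.32 -0.31]
```

View pics/s13.png

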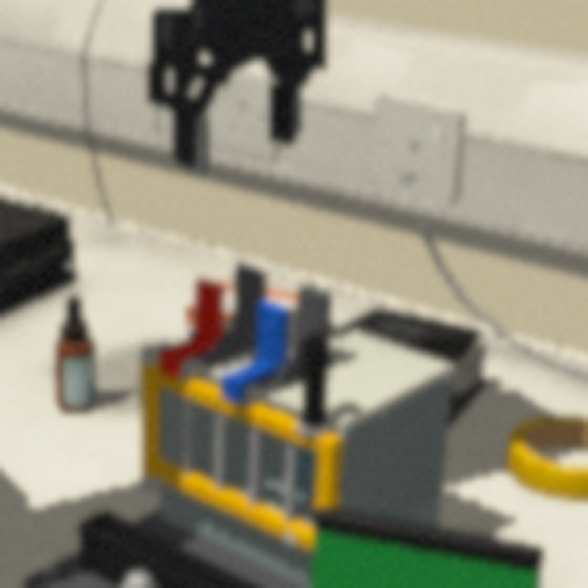

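>>> step_arm:
  targets:
    - [[0.95,-0.04,0.02,0.3,0],[0.95,0,0,0.5,0],[0.95,0,0,0.5,0],[0.95,0,0,0.4,0],[0.95,0,0,0.3,0],[0.95,0,0,0,0],[0.95,0,0,0,0]]

```text
time: 13.12
eef_pos: [0.62, -0.1323, 0.1476]
tcp_rot: [0.728, 0.685, -0.0, -0.001]
contact_force: [0.4, 0.4, -0.1]
opening: 0.95
```

```bash
python3 -c "
from h import *
go(.620,-.131,.122,86.5)
c=crop('scene','s14.png',140,240,290,390,6)
"
```

```text
t 13.12 pos [ 0.62   -0.1323  0.1476] head 86.49 zaxis [-1.3e-03  5.0e-04 -1.0e+00] open 0.95 F [ 0.4  0.4 -0.1]
units xyz [ 0.03 -0.    0.64] turn units -0.0 q [-0.37  0.24  1.72 -0.    1.19 -0.31]
```

View pics/s14.png

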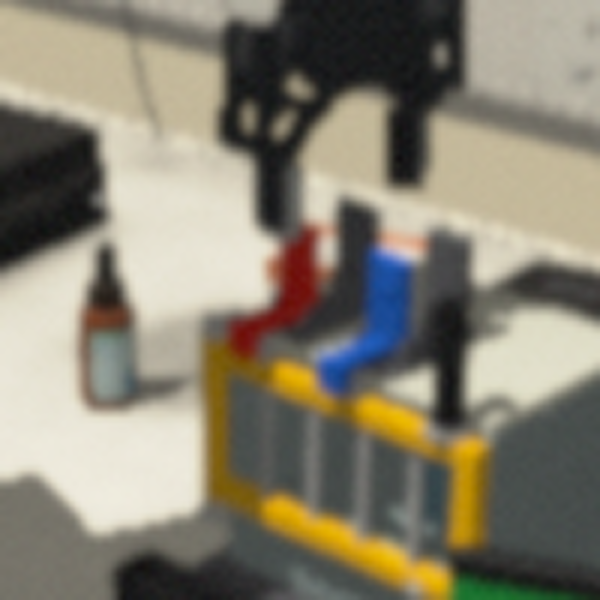

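The tips at (275,228) and (405,182) straddle the red and dark tabs. Lowering further.

>>> step_arm:
  targets:
    - [[0.95,0.02,0,0.3,0],[0.95,0,0,0.35,0],[0.95,0,0.08,0,0],[0.95,0,0,0,0],[0.95,0,0,0,0]]
  squeeze: 20

```text
time: 13.58
eef_pos: [0.6237, -0.132, 0.1221]
tcp_rot: [0.728, 0.685, -0.0, -0.0]
contact_force: [-0.0, -0.9, 0.1]
opening: 0.947
```

```bash
python3 -c "
from h import *
go(.623,-.131,.122,86.5)
c=crop('scene','s15.png',140,240,290,390,6)
"
```

```text
t 13.58 pos [ 0.6237 -0.132   0.1221] head 86.49 zaxis [-4.e-04  2.e-04 -1.e+00] open 0.947 F [-0.  -0.9  0.1]
units xyz [ 0.02 -0.02  0.  ] turn units -0.0 q [-0.37  0.27  1.73  0.    1.14 -0.31]
```

View pics/s15.png

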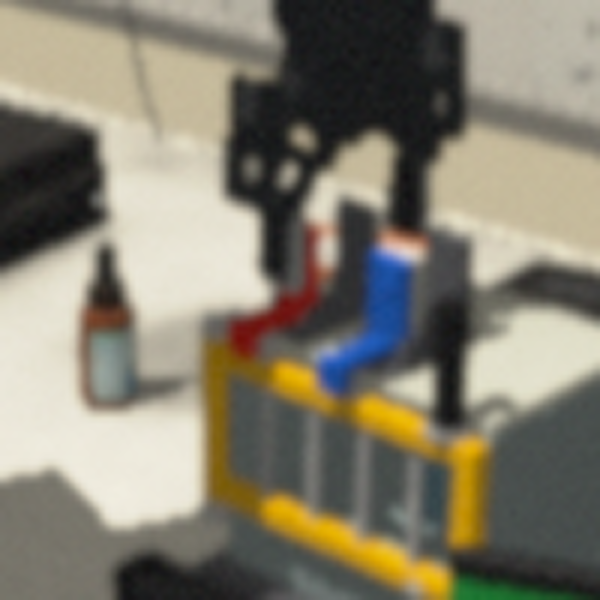

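>>> step_arm:
  targets:
    - [[0.75,0,0,0,0],[0.65,0,0,0,0],[0.55,0,0,0,0],[0.45,0,0,0,0],[0.4,0,0,0,0],[0.35,0,0,0,0],[0.3,0,0,0,0],[0.3,0,0,0,0]]

```text
time: 14.3
eef_pos: [0.6175, -0.1318, 0.1256]
tcp_rot: [0.728, 0.686, -0.006, -0.006]
contact_force: [-18.6, 1.8, 18.0]
opening: 0.49
```

```bash
python3 -c "
from h import *
go(.623,-.131,.122,86.5)
c=crop('scene','s16.png',140,240,290,390,6)
"
```

```text
t 14.3 pos [ 0.6175 -0.1318  0.1256] head 86.57 zaxis [-0.0175  0.0011 -0.9998] open 0.49 F [-18.6   1.8  18. ]
units xyz [0.03 0.14 0.09] turn units 0.01 q [-0.37  0.26  1.73 -0.01  1.16 -0.31]
```

View pics/s16.png

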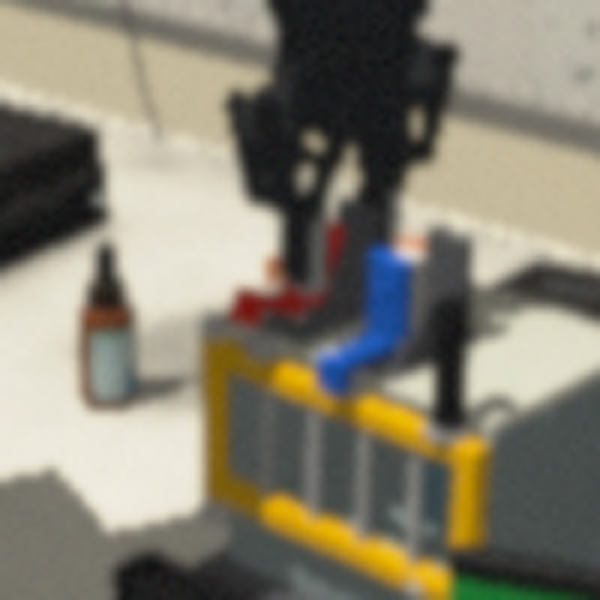

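The lever has tilted, but its rising front arm presses on the front fingertip (Fz = +18 N) at 41 mm opening. Raising the fingers about 12 mm while holding.

>>> step_arm:
  targets:
    - [[0.5,0,0,-0.15,0],[0.5,0,0,-0.15,0],[0.4,0,0,0,0],[0.35,0,0,0,0],[0.3,0,0,0,0],[0.3,0,0,0,0]]

```text
time: 14.85
eef_pos: [0.6194, -0.1315, 0.1344]
tcp_rot: [0.728, 0.685, -0.004, -0.004]
contact_force: [-12.5, 0.7, 6.0]
opening: 0.451
```

```bash
python3 -c "
from h import *
go(.623,-.131,.134,86.5)
c=crop('scene','s17.png',140,240,290,390,6)
"
```

```text
t 14.85 pos [ 0.6194 -0.1315  0.1344] head 86.52 zaxis [-0.0112  0.0016 -0.9999] open 0.451 F [-12.5   0.7   6. ]
units xyz [0.02 0.09 0.01] turn units 0.0 q [-0.37  0.25  1.73 -0.    1.17 -0.31]
```

View pics/s17.png

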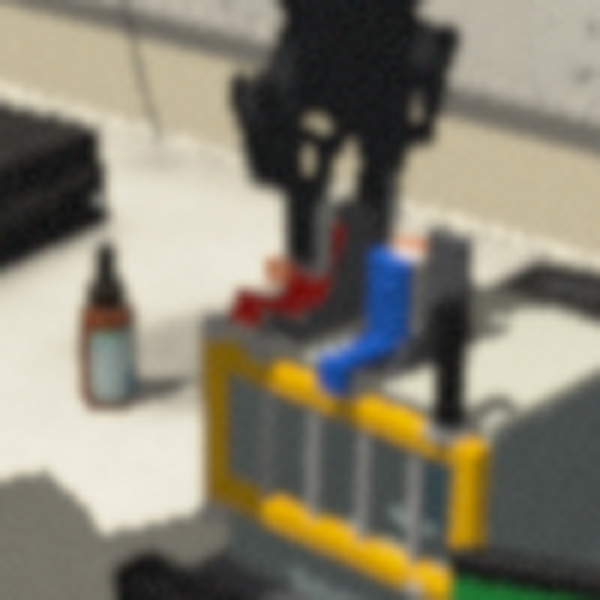

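The 38 mm opening with contact low on the tilted tab fits the lever being at its stop. I'll release and see whether it stays.

>>> step_arm:
  targets:
    - [[0.3,0,0,-0.1,0],[0.3,0,0,0,0],[0.3,0,0,0,0],[0.6,0,0,0,0],[0.8,0,0,0,0],[0.8,0,0,0,0],[0.8,0,0,-0.4,0],[0.8,0,0,-0.6,0],[0.8,0,0,-0.6,0],[0.8,0,0,0,0]]

```text
time: 15.73
eef_pos: [0.6281, -0.1333, 0.211]
tcp_rot: [0.728, 0.685, 0.004, 0.007]
contact_force: [0.6, -0.4, 1.6]
opening: 0.8
```

```bash
python3 -c "
from h import *
go(.6165,-.186,.2,86.5)
c=crop('scene','s18.png',140,240,290,390,6)
"
```

```text
t 15.73 pos [ 0.6281 -0.1333  0.211 ] head 86.49 zaxis [ 0.0144 -0.0049 -0.9999] open 0.8 F [ 0.6 -0.4  1.6]
units xyz [-1.33 -0.21  0.28] turn units -0.0 q [-0.37  0.19  1.65  0.    1.28 -0.31]
```

View pics/s18.png

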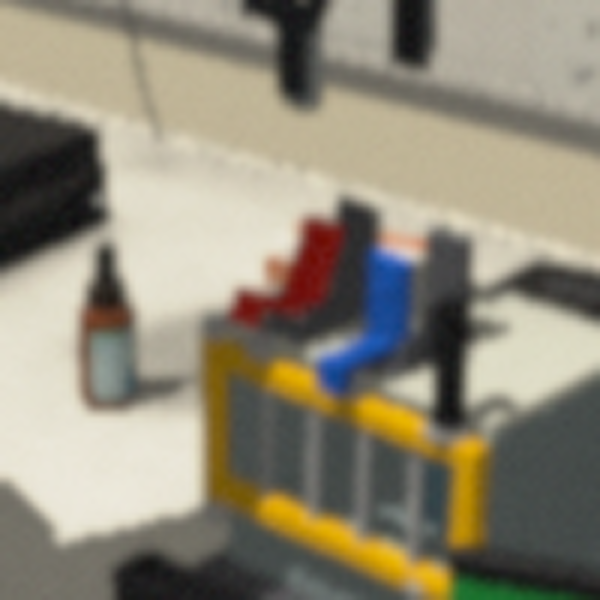

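Red stays tilted: its hook is up at (245,305), where it was at (245,345). Checking the angle from depth and comparing it with the blue.

```bash
cat >> h.py <<'E'
def levers(c):
    o=np.array([.569,-.1757]); a=np.radians(-3.5); ex=np.array([np.cos(a),np.sin(a)]); ey=np.array([-np.sin(a),np.cos(a)])
    W=pts(c); hsv=cv2.cvtColor(c['pixels'],cv2.COLOR_RGB2HSV); H,S,V=[hsv[...,i].astype(int) for i in range(3)]
    L=np.stack([(W[...,:2]-o)@ex,(W[...,:2]-o)@ey,W[...,2]],-1); X,Y,Z=[L[...,i] for i in range(3)]
    for nm,m in dict(red=((H<5)|(H>175))&(S>140),blue=(H>100)&(H<125)&(S>120)).items():
        m=m&(X>.008)&(X<.06)&(abs(Y)<.08)&(Z>.17)&(Z<.205); q=L[m]
        if len(q)>10:
            f=np.polyfit(q[:,2],q[:,0],1); print(nm,len(q),'tilt rad',np.arctan(f[0]).round(3),'x at z=.195',np.polyval(f,.195).round(4))
E
python3 -c "
from h import *
levers(cam('scene'))"
```

```text
red 56 tilt rad 0.4 x at z=.195 0.0386
blue 66 tilt rad -0.019 x at z=.195 0.0203
```

>>> step_arm:
  targets:
    - [[0.95,-0.4,0,0,0],[0.95,-0.5,0,0,0],[0.95,-0.42,0,0,0],[0.95,0,0,0,0],[0.95,0,0,0,0]]

```text
time: 16.25
eef_pos: [0.6198, -0.186, 0.2011]
tcp_rot: [0.729, 0.684, -0.0, -0.001]
contact_force: [0.7, -0.6, 0.3]
opening: 0.951
```

```bash
python3 -c "
from h import *
go(.619,-.1855,.134,86.5)
"
```

```text
t 16.25 pos [ 0.6198 -0.186   0.2011] head 86.34 zaxis [-0.0015  0.0011 -1.    ] open 0.951 F [ 0.7 -0.6  0.3]
units xyz [ 0.01 -0.02  1.68] turn units -0.03 q [-0.45  0.22  1.64  0.    1.28 -0.38]
```

>>> step_arm:
  targets:
    - [[0.95,0,-0.06,0.3,0],[0.95,0,0,0.4,0],[0.95,0,0,0.4,0],[0.95,0,0,0.3,0],[0.95,0,0,0.2,0],[0.95,0,0,0,0],[0.95,0,0,0,0]]

```text
time: 16.83
eef_pos: [0.6178, -0.1841, 0.1377]
tcp_rot: [0.728, 0.685, -0.0, -0.0]
contact_force: [0.4, 0.6, 0.7]
opening: 0.95
```

```bash
python3 -c "
from h import *
go(.619,-.1855,.134,86.5)
c=crop('scene','s19.png',140,240,290,390,6)
"
```

```text
t 16.83 pos [ 0.6178 -0.1841  0.1377] head 86.51 zaxis [-9.e-04  5.e-04 -1.e+00] open 0.95 F [0.4 0.6 0.7]
units xyz [-0.03  0.03  0.09] turn units 0.0 q [-0.45  0.27  1.7   0.    1.17 -0.39]
```

View pics/s19.png

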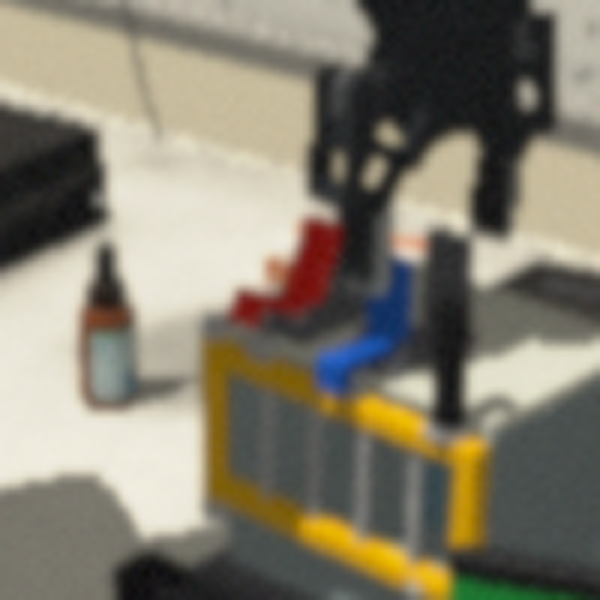

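The pads straddle the blue and dark tabs. Closing.

>>> step_arm:
  targets:
    - [[0.75,0,0,0,0],[0.65,0,0,0,0],[0.55,0,0,0,0],[0.5,0,0,0,0],[0.45,0,0,0,0],[0.4,0,0,0,0],[0.35,0,0,0,0],[0.3,0,0,0,0],[0.3,0,0,0,0]]

```text
time: 17.63
eef_pos: [0.6181, -0.1849, 0.1406]
tcp_rot: [0.728, 0.685, -0.0, 0.0]
contact_force: [-1.3, 0.4, 5.3]
opening: 0.421
```

```bash
python3 -c "
from h import *
go(.619,-.1855,.134,86.5)
c=crop('scene','s20.png',140,240,290,390,6)
"
```

```text
t 17.63 pos [ 0.6181 -0.1849  0.1406] head 86.5 zaxis [ 3.e-04 -1.e-03 -1.e+00] open 0.421 F [-1.3  0.4  5.3]
units xyz [-0.01  0.02  0.16] turn units 0.0 q [-0.45  0.27  1.7  -0.    1.18 -0.39]
```

View pics/s20.png

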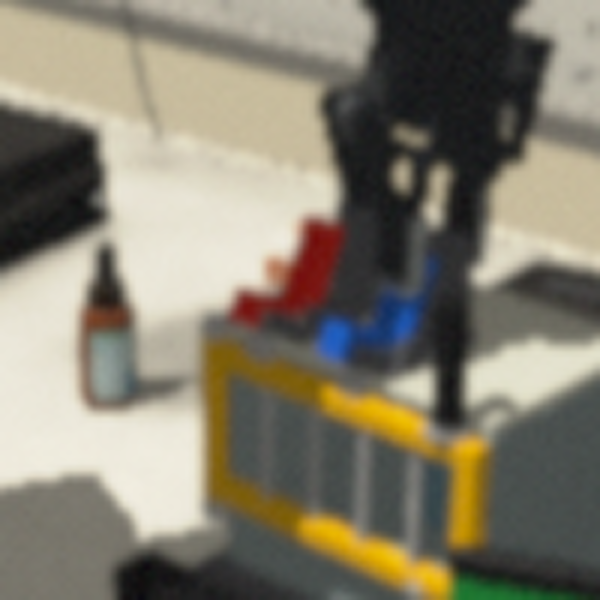

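Blue is tilted, with its hook lifted to (335,335). Releasing and rising.

>>> step_arm:
  targets:
    - [[0.6,0,0,0,0],[0.8,0,0,0,0],[0.8,0,0,0,0],[0.8,0,0,-0.4,0],[0.8,0,0,-0.6,0],[0.8,0,0,-0.7,0],[0.8,0,0,-0.5,0],[0.8,0,0,0,0],[0.8,0,0,0,0]]

```text
time: 18.43
eef_pos: [0.6189, -0.1849, 0.2278]
tcp_rot: [0.728, 0.685, 0.001, 0.002]
contact_force: [0.2, 0.9, -0.1]
opening: 0.8
```

```bash
python3 -c "
from h import *
go(.565,-.2376,.2,86.5)
levers(cam('scene'))
crop('scene','s21.png',140,240,290,390,6)
"
```

```text
t 18.43 pos [ 0.6189 -0.1849  0.2278] head 86.48 zaxis [ 0.0034 -0.0014 -1.    ] open 0.8 F [ 0.2  0.9 -0.1]
units xyz [-1.4  -1.27  0.69] turn units -0.0 q [-0.45  0.2   1.62  0.    1.32 -0.39]
red 58 tilt rad 0.369 x at z=.195 0.0377
blue 71 tilt rad 0.42 x at z=.195 0.0388
```

View pics/s21.png

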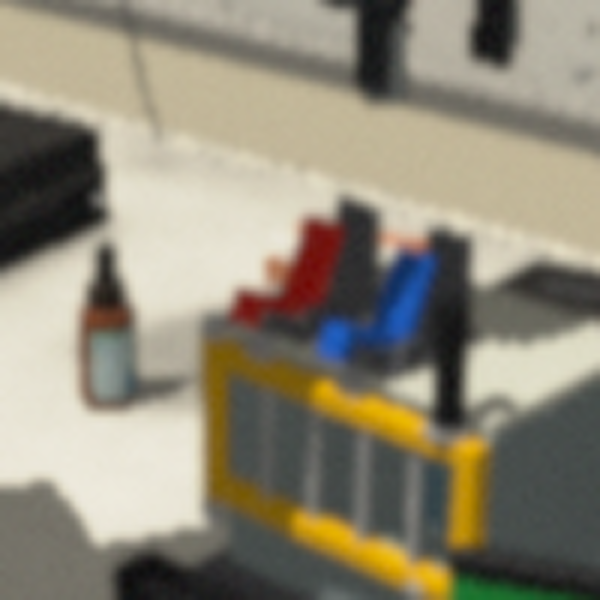

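Both catches stay back (tilts ≈0.37–0.40 and 0.42 rad). Next is the post at about (0.565,-0.237), measured top z 0.20–0.205.

>>> step_arm:
  targets:
    - [[0.5,-0.3,-0.3,0,0],[0.5,-0.5,-0.4,0,0],[0.5,-0.4,-0.4,0,0],[0.5,-0.17,-0.17,0,0],[0.5,0,0,0,0],[0.5,0,0,0,0],[0.5,0,0,0,0]]

```text
time: 19.12
eef_pos: [0.5641, -0.2357, 0.2259]
tcp_rot: [0.728, 0.685, 0.0, -0.0]
contact_force: [0.2, -0.2, -0.1]
opening: 0.5
```

```bash
python3 -c "
from h import *
go(.5653,-.2366,.124,86.5)
crop('scene','s22.png',120,240,280,400,5)
"
```

```text
t 19.12 pos [ 0.5641 -0.2357  0.2259] head 86.49 zaxis [-2.e-04  8.e-04 -1.e+00] open 0.5 F [ 0.2 -0.2 -0.1]
units xyz [-0.02  0.03  2.55] turn units -0.0 q [-0.56  0.12  1.7   0.    1.31 -0.5 ]
```

View pics/s22.png

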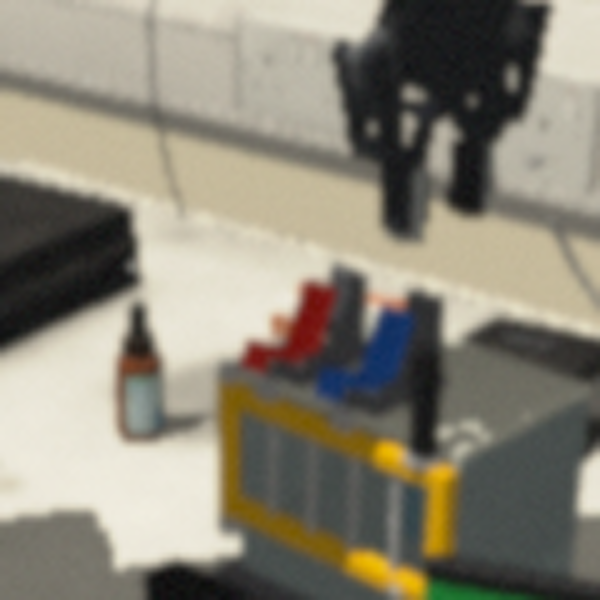

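>>> step_arm:
  targets:
    - [[0.5,0,0.02,0.3,0],[0.5,0,0,0.4,0],[0.5,0,0,0.4,0],[0.5,0,0,0.4,0],[0.5,0,0,0.2,0],[0.5,0,0,0,0],[0.5,0,0,0,0]]

```text
time: 19.75
eef_pos: [0.5647, -0.2356, 0.1576]
tcp_rot: [0.728, 0.685, -0.0, -0.001]
contact_force: [-0.5, -0.7, -0.4]
opening: 0.5
```

```bash
python3 -c "
from h import *
go(.5653,-.2366,.124,86.5)
crop('scene','s23.png',120,240,280,400,5)
"
```

```text
t 19.75 pos [ 0.5647 -0.2356  0.1576] head 86.52 zaxis [-1.1e-03  7.0e-04 -1.0e+00] open 0.5 F [-0.5 -0.7 -0.4]
units xyz [-0.02  0.02  0.84] turn units 0.0 q [-0.56  0.18  1.77  0.    1.2  -0.5 ]
```

View pics/s23.png

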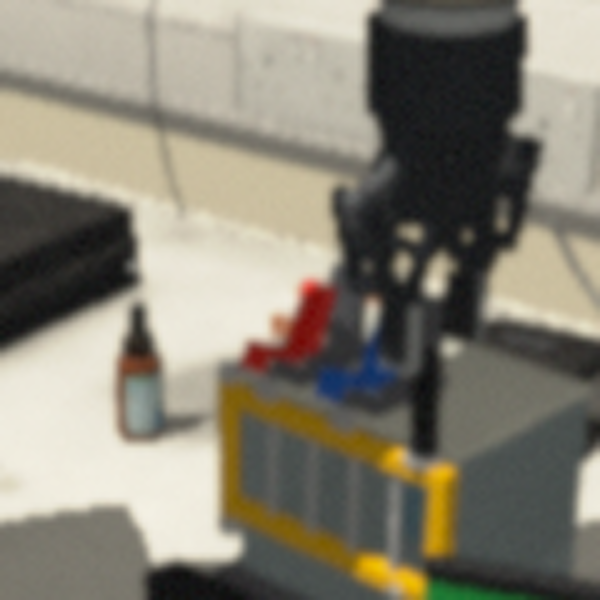

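>>> step_arm:
  targets:
    - [[0.5,0,0.0,0.3,0],[0.5,0,0,0.3,0],[0.5,0,0,0.2,0],[0.3,0,0,0,0],[0.0,0,0,0,0],[0.0,0,0,0,0],[0.0,0,0,0,0],[0.0,0,0,0,0]]
  squeeze: 40

```text
time: 20.47
eef_pos: [0.5637, -0.2359, 0.1255]
tcp_rot: [0.728, 0.685, -0.001, -0.001]
contact_force: [-3.7, 0.8, -4.1]
opening: 0.159
```

```bash
python3 -c "
from h import *
go(.5653,-.2366,.124,86.5)
levers(cam('scene'))
"
```

```text
t 20.47 pos [ 0.5637 -0.2359  0.1255] head 86.48 zaxis [-2.5e-03  9.0e-04 -1.0e+00] open 0.159 F [-3.7  0.8 -4.1]
units xyz [-0.01  0.04  0.04] turn units -0.0 q [-0.56  0.21  1.79 -0.    1.14 -0.5 ]
red 60 tilt rad 0.402 x at z=.195 0.0387
```

The post is held (opening 0.159, about 14 mm). Swinging along the arc in 5° steps.

>>> step_arm:
  targets:
    - [[0.0,0.005,-0.15,0,0.5],[0.0,0.013,-0.305,0,1],[0.0,0.013,-0.305,0,1],[0.0,0.013,-0.305,0,1],[0.0,0.013,-0.305,0,1],[0.0,0,0,0,0]]

```text
time: 21.02
eef_pos: [0.5106, -0.2224, 0.1256]
tcp_rot: [0.849, 0.529, -0.001, 0.0]
contact_force: [0.1, -3.7, -8.5]
opening: 0.165
```

```bash
cat >> h.py <<'E'
def gate():
    s=get_state(); h=np.array([.5738,-.0969]); p=np.array(s['eef_pos'])[:2]-h; a=np.radians(-3.5)
    ex=np.array([np.cos(a),np.sin(a)]); ey=np.array([-np.sin(a),np.cos(a)])
    print('gate ang from tcp',np.arctan2(-p@ex,-p@ey).round(3),'radius',np.hypot(*p).round(4))
E
python3 -c "
from h import *
go(.5653,-.2366,.124,86.5); gate()
crop('scene','s24.png',120,240,280,400,5)
"
```

```text
t 21.02 pos [ 0.5106 -0.2224  0.1256] head 63.89 zaxis [-5.0e-04 -1.5e-03 -1.0e+00] open 0.165 F [ 0.1 -3.7 -8.5]
units xyz [0.28 1.38 0.04] turn units -4.52 q [-0.59  0.09  1.93 -0.    1.12 -0.14]
gate ang from tcp 0.405 radius 0.1405
```

View pics/s24.png

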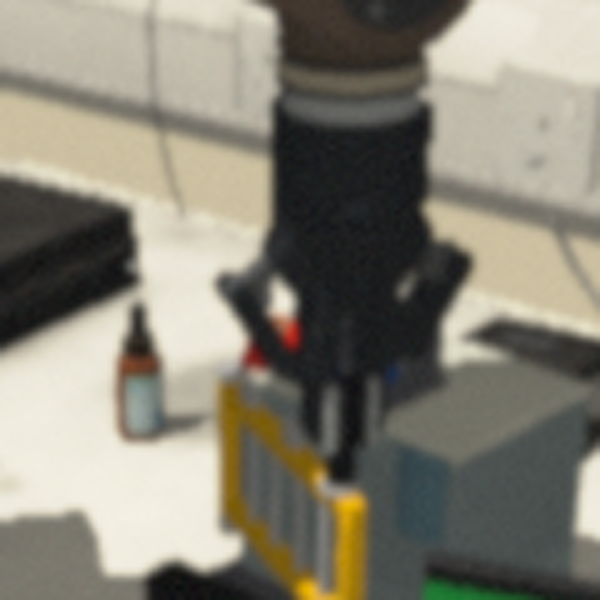

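The gate follows at about 0.40 rad. Continuing through the detent.

>>> step_arm:
  targets:
    - [[0.0,0.013,-0.305,0,1],[0.0,0.013,-0.305,0,1],[0.0,0.013,-0.305,0,1],[0.0,0.013,-0.305,0,1],[0.0,0.013,-0.305,0,1],[0.0,0.013,-0.305,0,1],[0.0,0.013,-0.305,0,1],[0.0,0,0,0,0]]

```text
time: 21.73
eef_pos: [0.4484, -0.1645, 0.1256]
tcp_rot: [0.968, 0.251, -0.003, 0.0]
contact_force: [-7.4, -6.4, -6.0]
opening: 0.167
```

```bash
python3 -c "
from h import *
go(.5653,-.2366,.124,86.5); gate()
crop('scene','s25.png',120,260,270,410,4.3)
"
```

```text
t 21.73 pos [ 0.4484 -0.1645  0.1256] head 29.04 zaxis [-0.0057 -0.0022 -1.    ] open 0.167 F [-7.4 -6.4 -6. ]
units xyz [1.68 3.   0.03] turn units -11.49 q [-0.56 -0.09  2.11 -0.01  1.12  0.5 ]
gate ang from tcp 1.016 radius 0.1425
```

View pics/s25.png

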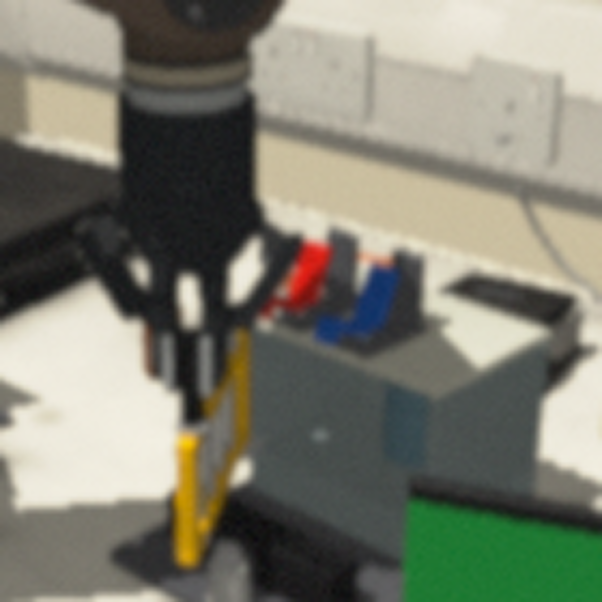

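>>> step_arm:
  targets:
    - [[0.0,0.02,-0.305,0,1],[0.0,0.02,-0.305,0,1],[0.0,0.02,-0.305,0,1],[0.0,0.02,-0.305,0,1],[0.0,0.02,-0.25,0,0.8],[0.0,0,0,0,0],[0.0,0,0,0,0]]

```text
time: 22.37
eef_pos: [0.4303, -0.1081, 0.1255]
tcp_rot: [0.999, 0.046, -0.007, 0.0]
contact_force: [-17.6, -5.1, 2.2]
opening: 0.161
```

```bash
python3 -c "
from h import *
go(.5653,-.2366,.124,86.5); gate()
crop('scene','s26.png',120,260,240,410,4)
c=cam('top'); save(c,'t26.png')
"
```

```text
t 22.37 pos [ 0.4303 -0.1081  0.1255] head 5.25 zaxis [-0.0145 -0.001  -0.9999] open 0.161 F [-17.6  -5.1   2.2]
units xyz [ 3.07  3.51 -0.01] turn units -16.25 q [-0.47 -0.16  2.18 -0.01  1.14  1.01]
gate ang from tcp 1.432 radius 0.1439
```

View pics/s26.png

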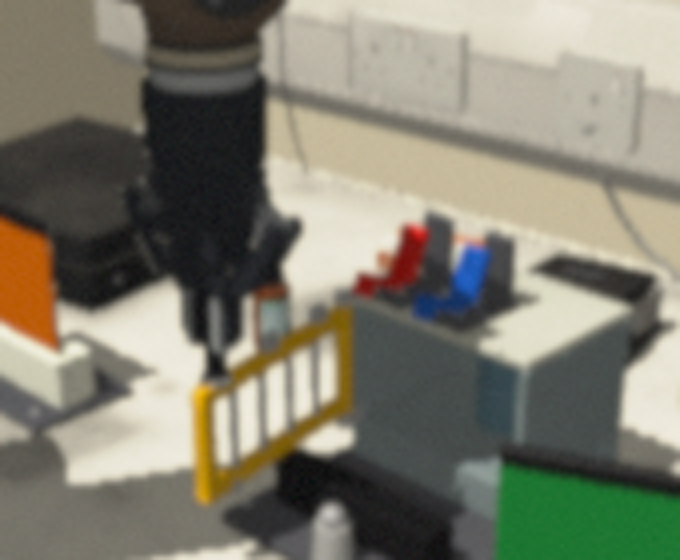

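View pics/t26.png

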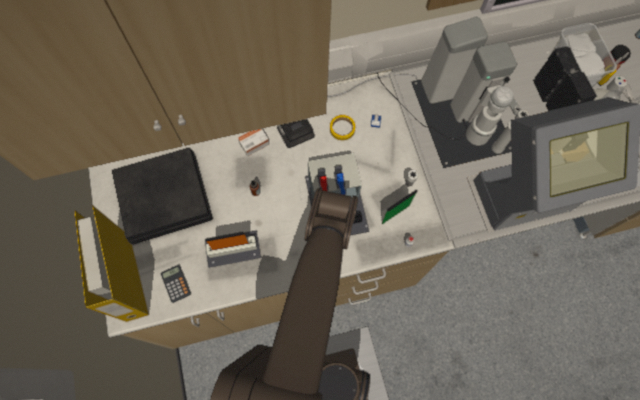

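The gate stands at about 1.43 rad. The −17.6 N force shows I am pressing the post towards the hinge, so I'll relax that by 3 mm and swing the last few degrees.

>>> step_arm:
  targets:
    - [[0.0,-0.05,-0.1,0,0.4],[0.0,-0.04,-0.1,0,0.4],[0.0,0,0,0,0],[0.0,0,0,0,0],[0.0,0,0,0,0]]

```text
time: 22.88
eef_pos: [0.4303, -0.1001, 0.1256]
tcp_rot: [1.0, 0.01, -0.001, -0.0]
contact_force: [-4.5, -1.6, -8.3]
opening: 0.16
```

```bash
python3 - <<'E'
from h import *
go(.5653,-.2366,.124,86.5); gate()
c=crop('scene','s27.png',120,260,240,410,4); levers(c)
W=pts(c); hsv=cv2.cvtColor(c['pixels'],cv2.COLOR_RGB2HSV); H,S,V=[hsv[...,i].astype(int) for i in range(3)]
X,Y,Z=[W[...,i] for i in range(3)]
m=(H>19)&(H<31)&(S>130)&(X>.38)&(X<.62)&(Y>-.2)&(Y<-.04)&(Z>.05)&(Z<.16); q=W[m]
m2=q[:,1]>-.15; q=q[m2]
# robust line y = a x + b
f=np.polyfit(q[:,0],q[:,1],1)
for _ in range(5):
    r=q[:,1]-np.polyval(f,q[:,0]); k=abs(r)<.006; f=np.polyfit(q[k,0],q[k,1],1)
print(len(q),k.sum(),'gate line heading deg',np.degrees(np.arctan(f[0])).round(2),'x',np.percentile(q[:,0],[1,99]).round(3),'-> gate angle rad',np.radians(86.5-np.degrees(np.arctan(f[0]))).round(3))
E
```

```text
t 22.88 pos [ 0.4303 -0.1001  0.1256] head 1.11 zaxis [-2.8e-03  4.0e-04 -1.0e+00] open 0.16 F [-4.5 -1.6 -8.3]
units xyz [3.31 3.48 0.03] turn units -17.08 q [-0.46 -0.18  2.19 -0.    1.13  1.09]
gate ang from tcp 1.487 radius 0.1435
red 60 tilt rad 0.402 x at z=.195 0.0387
blue 74 tilt rad 0.431 x at z=.195 0.0389
458 448 gate line heading deg 1.72 x [0.412 0.574] -> gate angle rad 1.48
```

View pics/s27.png

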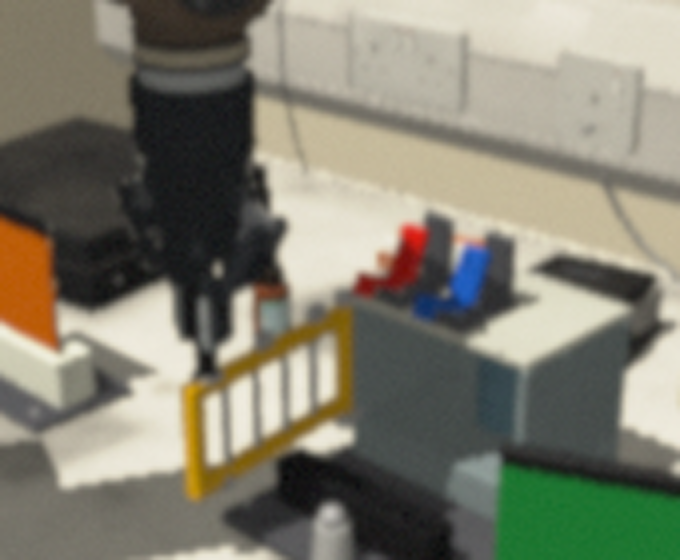

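>>> step_arm:
  targets:
    - [[0.0,-0.02,-0.1,0,0.4],[0.0,0,0,0,0],[0.0,0,0,0,0],[0.0,0,0,0,0],[0.0,0,0,0,0]]

```text
time: 23.35
eef_pos: [0.4303, -0.0961, 0.1256]
tcp_rot: [1.0, -0.009, 0.0, -0.0]
contact_force: [1.7, -0.9, -14.4]
opening: 0.162
```

```bash
python3 - <<'E'
from h import *
go(.5653,-.2366,.124,86.5); gate()
c=cam('scene'); save(c,'s28.png'); levers(c)
E
```

```text
t 23.35 pos [ 0.4303 -0.0961  0.1256] head -0.98 zaxis [ 3.e-04  7.e-04 -1.e+00] open 0.162 F [  1.7  -0.9 -14.4]
units xyz [3.43 3.46 0.04] turn units -17.5 q [-0.45 -0.18  2.19  0.    1.13  1.14]
gate ang from tcp 1.515 radius 0.1435
red 62 tilt rad 0.429 x at z=.195 0.0392
blue 73 tilt rad 0.395 x at z=.195 0.0389
```

View pics/s28.png

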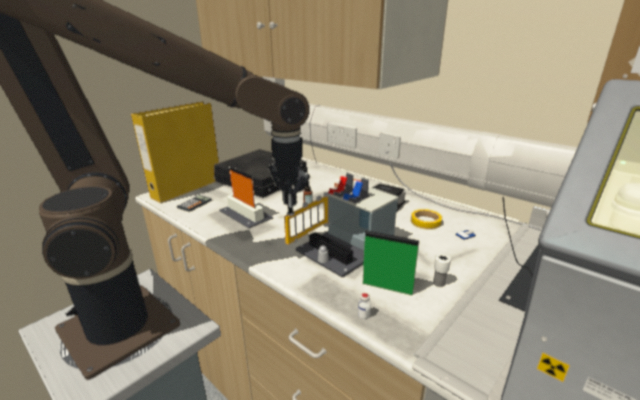

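The gate stands square at about (308,220) with the post held. The panel is in the rack at (243,193), both catches are back at (345,187), and the vial (365,305) and syringe shield (442,268) are upright in place. Handing in.

```bash
python3 -c "
from plant import sign_off
print(sign_off())"
```

```text
the job is handed in; nothing more can be done
None
```

The carrier is open and the job was handed in at about 23.4 s of the 64 s allowed, with the arm still holding the gate by its post.

- **Panel:** I lifted the orange panel straight up out of the groove and stood it in the rack slot. It touched the slot floor with about 5 N. Its top edge measured z≈0.158 m, against 0.159 m expected when fully home.
- **Catches:** I squeezed red first, then blue. Both stayed back after release, at about 0.40–0.43 rad in the last checks.
- **Gate:** I swung it past the detent, and it stands at about 1.51 rad judged from the tool position. A camera line fit just before the last 2° nudge gave 1.48 rad, against 1.487 from the tool.
- **Bystanders:** The vial and syringe shield looked untouched in the last picture. The dropper bottle stood in place in the last picture that showed it clearly, and is half hidden by the gripper in the final one. I did not check the lead pot separately.

These readings disagreed or went wrong along the way:

- **Height offset:** The true fingertip sits about 40 mm higher than the reported tool z. My first close on the panel therefore grabbed air just above it. I corrected every later height with the camera depth.
- **Red catch:** On the first squeeze the lever's rising arm pressed on a fingertip with about 18 N on the tool, up and the same again sideways. I raised the fingers 12 mm and finished the squeeze.
- **Force at hand-in:** The wrist still read about −14 N in z, from the grip on the post. The radius about my estimated hinge reads 143.5 mm instead of 140 mm, so my hinge position is a few millimetres off.

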